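Clip the timer relay onto the rail of the nitrogen-tank alarm plate

ROBOT

A 6-joint arm with a two-finger parallel gripper is mounted at the origin on the work surface. World frame = base frame: x ahead of the robot, y to its left, z up, the work surface at z = 0. Lengths are in m, angles in rad, forces in N, time in s.
With the tool pointing down it reaches from about 0.425 to 0.95 m from the base axis. Payload 3.5 kg.
Tool frame: the origin (TCP) lies midway between the tips of the shut fingers; the grasp point (between the pads) lies 19 mm behind it; z points along the fingers, y is the line along which they close (so a half turn about z gives the same grasp; the last joint's range is limited). The gripper opens to 85 mm and grips with 20 to 120 N. Pads are 22 mm wide; open, the fingers measure 114 mm over their backs; the gripper's body (76 mm by 85 mm) begins 54 mm behind the grasp point. The pads swing forward as they close: fully open they stand 13 mm farther back than shut.
Start: joints at [-1.462, 0.286, 1.577, -0, 1.279, -0.15], TCP at [0.173, -0.653, 0.231] pointing down, gripper open.
Joint ranges: [-2.77, 2.77], [-0.9, 2.22], [0.21, 2.48], [-1.53, 4.67], [0.24, 2.81], [-2.84, 2.84]. Speed limits (rad/s): [2.79, 2.79, 3.14, 3.14, 3.14, 3.14].

INTERFACE

Orientations are given as a unit quaternion [x, y, z, w].
In Python, from plant import ctrl gives the robot as it stands. The module is installed in compiled form; this text tells all that it offers.
- The arm moves only by the shell command python3 -m inch 'ROWS' [FORCE]. ROWS is JSON, a list of rows, each a list of 5 numbers: the closure, from 0 (fully open) to 1 (shut), then the shift along the tool's x, y, z in m, then the turn about the tool's z in degrees. A call has 1 to 5 rows; each row is the pose to reach, as a shift and turn from the pose commanded when the call began, along the tool's axes at that moment; what a row does not reach only later rows make up. A row lasts 1/12 s, in which the tool goes at most 41.7 mm and 7.16 degrees, less where a joint would pass 70% of its speed; a pose out of reach is approached as far as the arm can. A call with a gripper value outside its range is refused whole. The fingers move at their own pace and stop on an object; FORCE is the grip in N (left out, the last holds). Time passes only in rows, so rows that repeat a pose let the fingers close. It gives the time, the measured TCP pose, the force, the opening and the grip force at its end, in the units of the state.
- ctrl.get_state(): the state, without advancing time (a new reading comes with each control period).
- ctrl.read_camera(name): name is "side" or "top" or "wrist"; returns a dict with "pixels" (420x560x3 uint8, red, green, blue), "depth" (420x560 float32, m along the optical axis (not along the pixel's ray), 0 where there is no reading), "fx", "fy", "cx", "cy" (pixels), "xyz" and "rotation" of the camera in the world; the wrist camera has in their place "mount" (4x4, takes a point from camera to tool coordinates, whose origin is the TCP and whose axes are the flange's). Camera axes: x right, y down, z forward; pixel columns grow to the right and rows downward; lengths in m; the calibration is good to about 2 mm. A picture is of the moment at which its call begins: read the wrist's pose just before it.
- ctrl.sign_off(): hands the job in; it is judged then, once.
Trained networks look in a picture, given as the dict that the camera call returned (one of the last four; its "shot" number tells which), for a name from the list of things; names that differ only in an ending like _2 or _b are one class to them, and where a whole thing is asked for, a point or a joint stands for the part that bears it (a point fixed in the world has none). Each returns a list of dicts, best first, with "score" (0 to 1); they miss things now and then, are a little off and sometimes report something else, mostly with a low value. They report only what shows in the picture. A call takes as long as a camera call. They do not tell look-alikes from the thing itself.
- ctrl.spot_in(query, picture): "at" ([column, row] in pixels, amid what is visible of it).
- ctrl.tip_of(query, picture): "at" ([column, row] in pixels: a listed point, or the origin of a listed thing).
The state is a dict: "time": time; "qpos": joint angles; "dq": joint speeds; "joint_efforts": joint torques, N m; "eef_pos": TCP position; "tcp_rot": TCP orientation; "contact_force": force on the tool from outside, world axes, zero at the start; "wrist_torque": the same for the moment, N m; "opening": opening from 0.0 (shut) to 1.0 (fully open); "finger_force": force on a finger pad.
Only numpy, scipy, OpenCV 4.12 (cv2) and the standard library are available. Lean on these libraries where they do the work, as an engineer would, in place of code of your own. Each camera call takes 0.05 s, during which the arm holds its last target. There are 200 camera calls.

TASK

The alarm plate for the nitrogen tanks lacks its timer relay: take the loose module with the round dial on top, hook its fixed lip under one edge of the rail in the free stretch between the two dark end stops, and tilt it down until its sprung foot clip snaps under the rail's other edge and it sits flat. Leave the other two loose modules where they stand.

Things in the scene. Friction and masses are not known exactly. Their poses are not given: they have to be found in the camera images.
- relay_nose (a point): Nose centre of the relay to mount: loose light-grey rail module, 0.17 kg, round dark dial on top. Nose 45 x 36 x 40 mm (x, y, z), grip it across x; this point is 20 mm above the shoulders and 55 mm above the feet. Body below 90 x 36 mm. z up; x from lip to clip, at first roughly away from the robot. The seat, a flat underside that rests on the rail, is 42 mm below; nothing hangs lower than 55 mm.
- relay_lip (a point): Tip of the relay's fixed lip, at x = -13.5, z = -47.5 mm from the nose centre, same axes. The lip grows from a foot with inner wall at x = -18.5 mm; slot between seat and lip, open to +x, 5.5 mm high at the tip, 3.5 mm at the wall. Opposite, a dark sprung clip reaches in to x = 13.5 mm; its sloped underside yields on the rail edge under 5 to 20 N from above. To hook, tilt 20 to 25 deg, lip low.
- rail_gap (a point): Point on top of a fixed steel rail, mid-width, middle of its free stretch, 33 mm above the bench. y along the rail, x across it, roughly away from the robot, z up. Rail 35 mm wide; edges are 2 mm flanges overhanging 5 mm, 25 mm clear below. Free y = -81 to 81 mm between dark end stops 28 mm high, then modules 62 mm high. Trunking at |x| 91 to 117 mm, 11 mm above the rail. Seated nose 42 mm above.
- narrow_nose (a point): Nose centre of a loose module of the same outline, only 18 mm wide in y, no dial; to be left alone. Same axes; 55 mm above the bench.
- wide_nose (a point): Nose centre of a loose module of the same outline, 54 mm wide in y, slots and no dial; to be left alone. Same axes; 55 mm above the bench.
Things that resemble listed ones, but are neither listed nor needed, are in the scene too. Leave any blue or green look-alike of the part that bears relay_nose alone.

How it is judged:
On the way:
1. the relay's lip is under an edge of the rail while the relay slopes by more than 6 degrees (x of relay_lip in the frame of rail_gap between -0.0165 and 0.0165 m and z of relay_lip in the frame of rail_gap between -0.026 and -0.002 m and y of relay_lip in the frame of rail_gap between -0.081 and 0.081 m and angle between the z axis of relay_nose and the z axis of rail_gap, either way round above 0.1 rad), for 0.1 s.
At the end, for the whole second after the job is handed in: The relay is clipped on the rail in the free stretch (its centre within 66 mm of the middle of the stretch along the rail, 10 mm across it), flat on the rail within 4 degrees, its nose centre 37 to 46 mm above the rail's top, square to the rail within 10 degrees, released and at rest (z of relay_nose in the frame of rail_gap between 0.037 and 0.046 m and x of relay_nose in the frame of rail_gap between -0.01 and 0.01 m and y of relay_nose in the frame of rail_gap between -0.066 and 0.066 m and angle between the z axis of relay_nose and the z axis of rail_gap, either way round below 0.07 rad and angle between the x axis of relay_nose and the x axis of rail_gap, either way round below 0.17 rad and linear speed of relay below 0.02 m/s); the robot touches nothing.
It fails at once if one of the other two loose modules is moved by more than 30 mm (distance of any of narrow_nose, wide_nose from where it was at the start of the episode above 0.03 m).
It also fails if it takes over 38 s, if anything falls off the work surface, if the arm or the gripper's body presses on something with over 40 N, if the wrist force passes 120 N, or if a joint passes its speed limit or range.

## Working session

There is one attempt and no reset: what is moved stays moved. The work goes in short steps, Python scripts to look and compute and a shell command to move; the robot and the scene stay as the last step left them, time stands still between calls to the robot, and variables do not carry over. Pictures are saved under pics/ and viewed, at most 10 in all, crops included, and the job is handed in when it is done.

```bash
mkdir -p pics
cat > h.py <<'E'
import numpy as np, cv2
from scipy.spatial.transform import Rotation as R
from plant import ctrl
def cam(n):
    s=ctrl.get_state(); p=ctrl.read_camera(n)
    if 'mount' in p:
        T=np.eye(4);T[:3,:3]=R.from_quat(s['tcp_rot']).as_matrix();T[:3,3]=s['eef_pos'];p['T']=T@np.array(p['mount'])
    else:
        T=np.eye(4);r=np.array(p['rotation']);T[:3,:3]=r if r.shape==(3,3) else R.from_quat(r).as_matrix();T[:3,3]=p['xyz'];p['T']=T
    return p
def ray(p,u,v): return p['T'][:3,:3]@np.array([(u-p['cx'])/p['fx'],(v-p['cy'])/p['fy'],1])
def at_z(p,u,v,z):
    d=ray(p,u,v);o=p['T'][:3,3];return o+d*(z-o[2])/d[2]
def by_depth(p,u,v):
    return p['T'][:3,3]+ray(p,u,v)*p['depth'][int(round(v)),int(round(u))]
def cloud(p):
    v,u=np.mgrid[:420,:560];d=p['depth']
    c=np.stack([(u-p['cx'])/p['fx']*d,(v-p['cy'])/p['fy']*d,d],-1)
    w=c@p['T'][:3,:3].T+p['T'][:3,3];w[d==0]=np.nan;return w
def save(p,n): cv2.imwrite('pics/'+n,p['pixels'][...,::-1])
E
python3 - <<'E'
from h import *
np.set_printoptions(precision=4,suppress=True)
s=ctrl.get_state();print({k:np.round(v,3) for k,v in s.items()})
ims=[]
for n in ['top','side']:
    p=cam(n);save(p,n+'0.png');print(n,p['T'])
    for q in ['relay_nose','relay_lip','rail_gap','narrow_nose','wide_nose']:
        for d in ctrl.tip_of(q,p)[:3]:
            print(q,round(d['score'],2),np.round(d['at'],1),by_depth(p,*d['at']))
E
```

```text
{'time': np.float64(0.0), 'qpos': array([-1.462,  0.287,  1.578,  0.   ,  1.279, -0.15 ]), 'dq': array([ 0.   ,  0.001,  0.001, -0.001, -0.001,  0.001]), 'joint_efforts': array([  0.002, -40.598, -29.263,  -0.   ,   0.006,  -0.   ]), 'eef_pos': array([ 0.173, -0.652,  0.23 ]), 'tcp_rot': array([ 0.992,  0.129,  0.   , -0.001]), 'contact_force': array([-0.273, -0.112, -1.37 ]), 'wrist_torque': array([-0.013,  0.004,  0.033]), 'finger_force': np.float64(0.0), 'opening': np.float64(1.001)}
top [[-0.0173 -0.988   0.1533  0.367 ]
 [-0.9999  0.0171 -0.0022 -0.1103]
 [-0.0004 -0.1533 -0.9882  1.093 ]
 [ 0.      0.      0.      1.    ]]
relay_nose 0.85 [355.  173.4] [ 0.6226 -0.3113  0.0744]
relay_nose 0.84 [418.7 252.3] [ 0.4168 -0.4599  0.079 ]
relay_nose 0.79 [395.4 163.8] [ 0.6469 -0.4177  0.0725]
relay_lip 0.86 [406. 253.] [ 0.417  -0.4369  0.0511]
relay_lip 0.8 [384.8 169.5] [ 0.6403 -0.398   0.041 ]
relay_lip 0.75 [356.9 182. ] [ 0.6011 -0.3163  0.0687]
rail_gap 0.77 [178.3 197.5] [0.5781 0.1572 0.019 ]
narrow_nose 0.57 [306.1 181.9] [ 0.367  -0.1103  1.093 ]
wide_nose 0.98 [296.1 240.9] [ 0.451  -0.1552  0.0738]
side [[-0.9943 -0.0354  0.1004  0.4298]
 [-0.1037  0.5367 -0.8374  0.7787]
 [-0.0242 -0.8431 -0.5373  0.6264]
 [ 0.      0.      0.      1.    ]]
relay_nose 0.81 [256.  151.2] [ 0.644  -0.3976  0.0707]
relay_nose 0.6 [328.7 150. ] [ 0.4258 -0.4368  0.0616]
relay_lip 0.89 [327.3 162.9] [ 0.4287 -0.4109  0.0307]
relay_lip 0.69 [263.7 180.5] [ 0.6086 -0.2977  0.0261]
relay_lip 0.6 [258.  167.6] [ 0.6233 -0.3     0.066 ]
rail_gap 0.71 [250.2 289.6] [0.5751 0.1419 0.0182]
narrow_nose 0.86 [258.8 192.5] [ 0.6022 -0.1722  0.0602]
wide_nose 0.58 [318.2 200.2] [ 0.4479 -0.1304  0.0686]
```

View pics/top0.png

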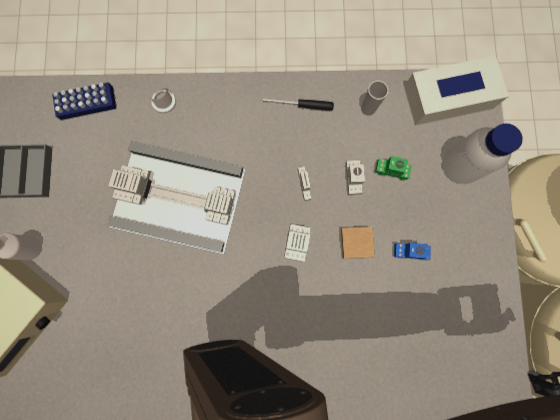

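View pics/side0.png

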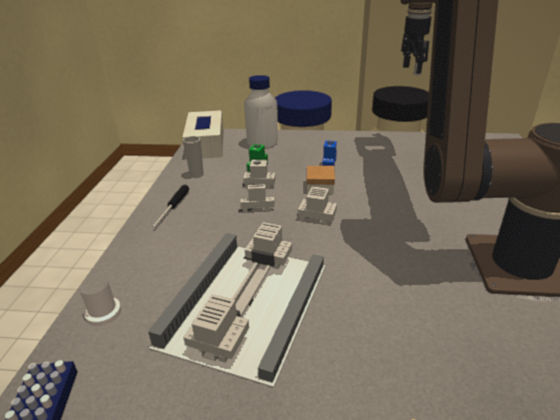

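The top picture shows the dial relay at (355,177), blue (412,250) and green (395,167) look-alikes, the narrow module at (305,183), the wide one at (297,242), and the rail running from (130,185) to (220,205). The side picture agrees.

Run:
```python
from h import *
np.set_printoptions(precision=4,suppress=True)
p=cam('wrist');print(np.array(p['mount']))
s=ctrl.get_state();Rt=R.from_quat(s['tcp_rot']).as_matrix()
p=cam('top');w=cloud(p)
def box(x,y,r,z0):
    m=(abs(w[...,0]-x)<r)&(abs(w[...,1]-y)<r)&(w[...,2]>z0)
    q=w[m][:,:2].astype(np.float32);return cv2.minAreaRect(q*1000),len(q),np.nanmax(w[m][:,2])
print(box(.62,-.312,.055,.012),box(.62,-.312,.055,.06))
print('shift',Rt.T@(np.array([.56,-.311,.23])-s['eef_pos']))
# rail: trunking white top
m=(w[...,2]>.033)&(w[...,2]<.055)&(w[...,1]>-.1)&(w[...,0]>.35)&(w[...,0]<.8)&(w[...,1]<.3)
print(cv2.minAreaRect((w[m][:,:2]*1000).astype(np.float32)),m.sum())
```

```text
[[-0.0002 -0.9461 -0.3238  0.0833]
 [ 1.     -0.0005  0.0008  0.0012]
 [-0.001  -0.3238  0.9461 -0.1444]
 [ 0.      0.      0.      1.    ]]
(((623.1153564453125, -316.35736083984375), (90.78607177734375, 37.036983489990234), 2.102433443069458), 555, np.float64(0.08098942747623639)) (((623.2313842773438, -316.4627380371094), (45.02914810180664, 36.912811279296875), 1.5623464584350586), 268, np.float64(0.08098942747623639))
shift [ 0.4617 -0.231   0.0013]
((580.2005615234375, 162.7322998046875), (311.01129150390625, 234.3459014892578), 75.8288803100586) 2387
```

```bash
python3 -m inch '[[0,0.18,-0.073,0,0],[0,0.18,-0.073,0,0],[0,0.18,-0.073,0,0],[0,0.18,-0.073,0,0],[0,0.18,-0.073,0,0]]' && python3 -m inch '[[0,0.18,-0.073,0,0],[0,0.18,-0.073,0,0],[0,0.18,-0.073,0,0],[0,0.18,-0.073,0,0],[0,0.18,-0.073,0,0]]' && python3 -m inch '[[0,0.158,-0.0645,0,12.8],[0,0.158,-0.0645,0,12.8],[0,0.158,-0.0645,0,12.8],[0,0.158,-0.0645,0,12.8],[0,0.158,-0.0645,0,12.8]]' && python3 -m inch '[[0,0,0,0,0],[0,0,0,0,0]]'
cat > relay.py <<'E'
from h import *
import sys
np.set_printoptions(precision=4,suppress=True)
s=ctrl.get_state();Rt=R.from_quat(s['tcp_rot']).as_matrix();p=cam('wrist');save(p,sys.argv[1])
x,y,r=.623,-.316,.055
w=cloud(p)
for z0,z1 in [(.012,.1),(.06,.1)]:
    m=(abs(w[...,0]-x)<r)&(abs(w[...,1]-y)<r)&(w[...,2]>z0)&(w[...,2]<z1)
    print(cv2.minAreaRect((w[m][:,:2]*1000).astype(np.float32)),np.nanmedian(w[m][:,2]))
print('yaw tool',np.degrees(np.arctan2(Rt[1,0],Rt[0,0])),s['eef_pos'])
for d in ctrl.tip_of('relay_nose',p)[:2]+ctrl.tip_of('relay_lip',p)[:2]: print(d['score'],d['at'],by_depth(p,*d['at']))
E
python3 relay.py w1.png
```

```text
time: 1.12
eef_pos: [0.3306, -0.5335, 0.2315]
tcp_rot: [0.992, 0.13, 0.001, -0.0]
contact_force: [0.3, 0.0, -0.2]
opening: 1.005
finger_force: 0.0
time: 1.53
eef_pos: [0.486, -0.4166, 0.2316]
tcp_rot: [0.992, 0.13, 0.001, -0.0]
contact_force: [0.2, -1.0, 0.3]
opening: 1.0
finger_force: 0.0
time: 1.95
eef_pos: [0.6239, -0.3115, 0.2313]
tcp_rot: [1.0, 0.021, 0.001, -0.001]
contact_force: [-0.6, 0.6, -0.4]
opening: 1.001
finger_force: 0.0
time: 2.12
eef_pos: [0.6195, -0.3163, 0.2311]
tcp_rot: [1.0, 0.018, -0.0, 0.0]
contact_force: [-0.6, -0.4, -0.5]
opening: 0.998
finger_force: 0.0
((624.90380859375, -316.81494140625), (89.01553344726562, 36.02989959716797), 1.6468820571899414) 0.07617986965945439
((624.9584350585938, -316.7556457519531), (44.41325378417969, 35.868751525878906), 1.616264820098877) 0.0771375192007023
yaw tool 2.087281391808143 [ 0.6195 -0.3163  0.2311]
0.89 [382.0, 345.5] [ 0.6145 -0.3601  0.2751]
0.62 [280.0, 192.7] [ 0.6287 -0.3175  0.0783]
0.66 [356.4, 161.5] [ 0.6575 -0.4019  0.0384]
0.65 [362.8, 321.1] [ 0.4423 -0.4372  0.035 ]
```

View pics/w1.png

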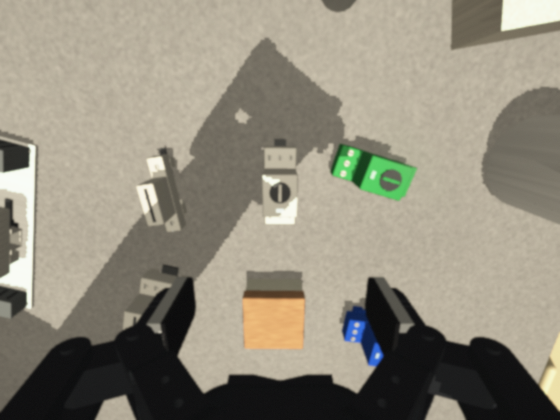

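The relay sits at about (280,185) in the wrist picture, with its clip (280,142) pointing away and the green look-alike close by on the right (333,165). I'll go in with the fingers partly closed.

```bash
python3 -m inch '[[0.3,0.005,0.0005,0.04,0],[0.3,0.005,0.0005,0.08,0],[0.3,0.005,0.0005,0.12,0],[0.3,0.005,0.0005,0.15,0],[0.3,0.005,0.0005,0.16,0]]' 30 && python3 -m inch '[[0.3,0,0,0.015,0],[0.3,0,0,0.03,0],[0.3,0,0,0.035,0],[0.3,0,0,0.035,0],[0.3,0,0,0.035,0]]' && python3 -m inch '[[1,0,0,0,0],[1,0,0,0,0],[1,0,0,0,0],[1,0,0,0,0],[1,0,0,0,0]]'&& python3 -m inch '[[1,0,0,0,0],[1,0,0,0,0],[1,0,0,0,0]]'
```

```text
time: 2.68
eef_pos: [0.62, -0.3158, 0.0645]
tcp_rot: [1.0, 0.017, -0.005, -0.003]
contact_force: [-0.7, 0.6, -0.7]
opening: 0.7
finger_force: 0.0
time: 3.1
eef_pos: [0.6254, -0.3174, 0.0377]
tcp_rot: [1.0, 0.018, 0.001, 0.001]
contact_force: [-0.2, 0.1, 0.6]
opening: 0.698
finger_force: 0.0
time: 3.52
eef_pos: [0.6258, -0.3172, 0.0383]
tcp_rot: [1.0, 0.018, 0.001, 0.001]
contact_force: [-0.3, 1.7, 5.2]
opening: 0.411
finger_force: 35.3
time: 3.77
eef_pos: [0.6258, -0.3172, 0.0383]
tcp_rot: [1.0, 0.018, 0.001, 0.001]
contact_force: [-0.8, 0.7, 6.0]
opening: 0.418
finger_force: 35.3
```

```bash
python3 -m inch '[[1,0,0,-0.04,0],[1,0,0,-0.08,0],[1,0,0,-0.12,0],[1,0,0,-0.15,0],[1,0,0,-0.15,0]]' && python3 -m inch '[[1,-0.01,-0.03,0,0],[1,-0.02,-0.07,0,0],[1,-0.03,-0.11,0,0],[1,-0.04,-0.15,0,0],[1,-0.05,-0.19,0,0]]' && python3 -m inch '[[1,-0.01,-0.04,0,0],[1,-0.02,-0.08,0,0],[1,-0.03,-0.12,0,0],[1,-0.04,-0.16,0,0],[1,-0.05,-0.19,0,0]]' && python3 -m inch '[[1,-0.02,-0.03,0,6],[1,-0.04,-0.06,0,12],[1,-0.04,-0.075,0,16.3],[1,-0.04,-0.075,0,16.3],[1,-0.04,-0.075,0,16.3]]'
cat > rail.py <<'E'
from h import *
np.set_printoptions(precision=4,suppress=True)
s=ctrl.get_state();Rt=R.from_quat(s['tcp_rot']).as_matrix()
print('tool yaw',np.degrees(np.arctan2(Rt[1,0],Rt[0,0])),s['eef_pos'])
for n in ['top','side','wrist']:
    p=cam(n);save(p,n+'2.png');w=cloud(p);np.save(n+'2.npy',w)
    for q in ['rail_gap','relay_nose','relay_lip']:
        for d in ctrl.tip_of(q,p)[:2]: print(n,q,round(d['score'],2),d['at'],by_depth(p,*d['at']),at_z(p,*d['at'],.033))
a=cv2.imread('pics/side2.png');b=cv2.imread('pics/wrist2.png')
cv2.imwrite('pics/both2.png',np.hstack([a[200:420,100:400],cv2.resize(b,(293,220))]))
E
python3 rail.py
```

```text
time: 4.18
eef_pos: [0.628, -0.3191, 0.1957]
tcp_rot: [1.0, 0.018, 0.006, 0.004]
contact_force: [1.1, -0.6, 0.6]
opening: 0.42
finger_force: 34.8
time: 4.6
eef_pos: [0.566, -0.1267, 0.1839]
tcp_rot: [1.0, 0.017, -0.002, -0.001]
contact_force: [0.8, 1.2, -2.1]
opening: 0.419
finger_force: 34.6
time: 5.02
eef_pos: [0.509, 0.0621, 0.1843]
tcp_rot: [1.0, 0.018, -0.002, -0.0]
contact_force: [0.6, 0.4, -1.3]
opening: 0.414
finger_force: 34.5
time: 5.43
eef_pos: [0.4677, 0.1333, 0.185]
tcp_rot: [0.992, -0.122, -0.001, 0.001]
contact_force: [0.3, 0.6, -1.2]
opening: 0.422
finger_force: 34.6
tool yaw -14.0644901394116 [0.4677 0.1333 0.185 ]
top rail_gap 0.8 [175.6, 196.5] [0.5813 0.165  0.0174] [0.5782 0.161  0.033 ]
top relay_nose 0.92 [392.2, 160.3] [ 0.6568 -0.4104  0.0712] [ 0.6676 -0.4216  0.033 ]
top relay_nose 0.84 [419.3, 252.4] [ 0.4166 -0.4617  0.078 ] [ 0.4188 -0.4773  0.033 ]
top relay_lip 0.71 [173.8, 238.0] [0.4486 0.1119 0.2321] [0.4675 0.1633 0.033 ]
top relay_lip 0.65 [384.3, 172.6] [ 0.6341 -0.3986  0.0319] [ 0.6339 -0.3983  0.033 ]
side rail_gap 0.93 [249.7, 291.3] [0.5755 0.1457 0.0171] [0.5717 0.1622 0.033 ]
side relay_nose 0.93 [258.4, 150.2] [ 0.6361 -0.3954  0.0752] [ 0.6518 -0.4852  0.033 ]
side relay_nose 0.74 [303.5, 215.8] [0.4668 0.1569 0.2123] [ 0.4828 -0.1122  0.033 ]
side relay_lip 0.74 [311.2, 235.1] [0.4531 0.1538 0.1695] [ 0.4601 -0.0329  0.033 ]
side relay_lip 0.61 [257.3, 166.9] [ 0.64   -0.3813  0.0261] [ 0.6375 -0.3679  0.033 ]
wrist rail_gap 0.87 [227.7, 93.7] [0.5816 0.1538 0.0199] [0.5803 0.152  0.033 ]
wrist relay_nose 0.69 [280.3, 296.3] [0.4827 0.1275 0.2258] [0.3589 0.1586 0.033 ]
```

View pics/wrist2.png

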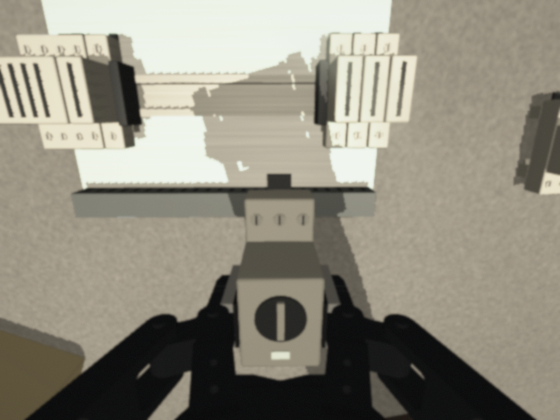

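Wrist picture: the held relay is at (280,320) with its clip toward the rail. The free rail runs along rows 73–115 between the dark stops at columns 135 and 318. The near trunking is at row 200. Now I'll measure the rail.

```bash
cat > railm.py <<'E'
from h import *
np.set_printoptions(precision=1,suppress=True,linewidth=150)
c0=np.array([.580,.155])
for n in ['wrist','top','side']:
    w=np.load(n+'2.npy')
    for yaw in ([-14.2] if n!='wrist' else [-14.2]):
        a=np.radians(yaw);ex=np.array([np.cos(a),np.sin(a)]);ey=np.array([-ex[1],ex[0]])
        X=(w[...,:2]-c0)@ex*1000;Y=(w[...,:2]-c0)@ey*1000;Z=w[...,2]*1000
        print(n)
        for lo,hi in [(-60,-20),(-20,20),(20,60)]:
            m=(abs(X)<40)&(Y>lo)&(Y<hi)&(Z>0)&(Z<60)
            if m.sum()<20: continue
            h=[(int(b),int(np.median(Z[m&(X>=b)&(X<b+3)]))) for b in range(-36,36,3) if (m&(X>=b)&(X<b+3)).sum()>2]
            print(lo,hi,h)
        # end stops
        m=(abs(X)<15)&(abs(Y)<130)&(Z<105)
        print('prof',[(int(b),int(np.median(Z[m&(Y>=b)&(Y<b+4)]))) for b in range(-120,120,4) if (m&(Y>=b)&(Y<b+4)).sum()>2])
        for s in (-1,1):
            m=(X*s>80)&(X*s<130)&(abs(Y)<70)&(Z>38)&(Z<52)
            if m.sum()>20:
                print('trunk',s,np.percentile(X[m],[2,50,98]),np.median(Z[m]),'slope deg',np.degrees(np.polyfit(Y[m],X[m],1)[0]))
E
python3 railm.py
```

```text
wrist
-60 -20 [(-36, 8), (-33, 7), (-30, 8), (-27, 8), (-24, 7), (-21, 7), (-18, 34), (-15, 34), (-12, 20), (-9, 20), (-6, 20), (-3, 20), (0, 20), (3, 20), (6, 20), (9, 31), (12, 35), (15, 34), (18, 8), (21, 7), (24, 8), (27, 8), (30, 7), (33, 8)]
-20 20 [(-36, 7), (-33, 8), (-30, 7), (-27, 7), (-24, 7), (-21, 8), (-18, 34), (-15, 34), (-12, 20), (-9, 20), (-6, 20), (-3, 20), (0, 20), (3, 20), (6, 20), (9, 32), (12, 34), (15, 34), (18, 7), (21, 7), (24, 7), (27, 8), (30, 8), (33, 8)]
20 60 [(-36, 7), (-33, 7), (-30, 7), (-27, 8), (-24, 8), (-21, 8), (-18, 35), (-15, 34), (-12, 20), (-9, 20), (-6, 20), (-3, 20), (0, 20), (3, 20), (6, 20), (9, 33), (12, 35), (15, 34), (18, 8), (21, 7), (24, 7), (27, 8), (30, 7), (33, 7)]
prof [(-120, 97), (-116, 97), (-112, 96), (-108, 97), (-104, 97), (-100, 97), (-96, 97), (-92, 81), (-88, 63), (-84, 48), (-80, 21), (-76, 21), (-72, 21), (-68, 21), (-64, 21), (-60, 21), (-56, 21), (-52, 21), (-48, 21), (-44, 21), (-40, 21), (-36, 21), (-32, 21), (-28, 21), (-24, 21), (-20, 21), (-16, 21), (-12, 21), (-8, 21), (-4, 21), (0, 21), (4, 21), (8, 21), (12,
[... 2197 characters left out ...]
 17), (3, 18), (6, 18), (9, 24), (12, 32), (15, 33)]
prof [(-120, 94), (-116, 94), (-112, 94), (-108, 94), (-104, 94), (-100, 94), (-96, 73), (-92, 76), (-88, 56), (-84, 45), (-80, 21), (-76, 17), (-72, 19), (-68, 19), (-64, 18), (-60, 19), (-56, 18), (-52, 18), (-48, 18), (-44, 18), (-40, 19), (-36, 18), (-32, 17), (-28, 18), (-24, 20), (-20, 18), (-16, 18), (-12, 18), (-8, 21), (-4, 19), (0, 17), (4, 18), (8, 19), (12, 17), (16, 18), (20, 18), (24, 18), (28, 18), (32, 17), (36, 17), (40, 17), (44, 6), (48, 20), (52, 32), (56, 31), (88, 94), (92, 94), (96, 95), (100, 94), (104, 94), (108, 94), (112, 94), (116, 94)]
trunk 1 [ 89.9 101.3 116. ] 43.20007445713392 slope deg -0.19673121099151775
```

```bash
python3 -m inch '[[1,-0.012,-0.03,0,0],[1,-0.0245,-0.048,0.02,0],[1,-0.0245,-0.048,0.06,0],[1,-0.0245,-0.048,0.085,0],[1,-0.0245,-0.048,0.095,0]]' 20 && python3 -m inch '[[1,0,0,0,0],[1,0,0,0,0],[1,0,0,0.003,0],[1,0,0,0.006,0],[1,0,0,0.006,0]]'
python3 - <<'E'
from h import *
p=cam('side');save(p,'side3.png');cv2.imwrite('pics/side3c.png',cv2.resize(p['pixels'][180:400,200:400,::-1],None,fx=2.5,fy=2.5,interpolation=2))
E
```

```text
time: 6.45
eef_pos: [0.4535, 0.1854, 0.0872]
tcp_rot: [0.992, -0.124, -0.004, 0.001]
contact_force: [-0.9, -0.4, -2.3]
opening: 0.411
finger_force: 34.6
time: 6.87
eef_pos: [0.4576, 0.1855, 0.0864]
tcp_rot: [0.992, -0.124, 0.001, -0.0]
contact_force: [-1.3, 0.1, -1.4]
opening: 0.414
finger_force: 34.6
```

View pics/side3c.png

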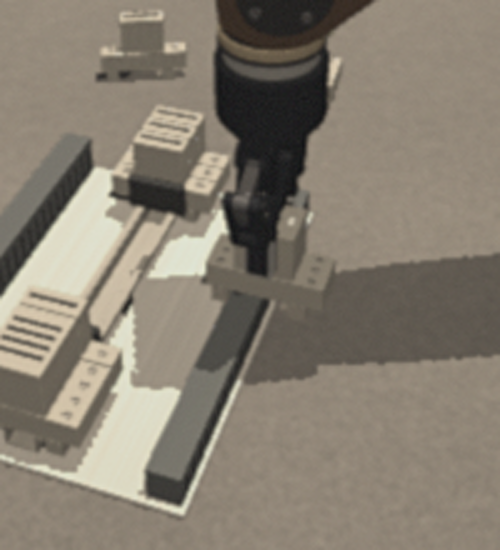

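The crop shows the relay level above the near trunking (240,290), lip end to the right, clip end over the trunking. Now I press it to tilt.

```bash
python3 -m inch '[[1,0,0,0.003,0],[1,-0.002,0,0.006,0],[1,-0.004,0,0.008,0],[1,-0.005,0,0.01,0],[1,-0.005,0,0.01,0]]' 20
cat > tilt.py <<'E'
from h import *
import sys
np.set_printoptions(precision=1,suppress=True)
s=ctrl.get_state();Rt=R.from_quat(s['tcp_rot']).as_matrix();t=s['eef_pos']
a=np.radians(-14.2);ex=np.array([np.cos(a),np.sin(a)]);ey=np.array([-ex[1],ex[0]]);c0=np.array([.580,.155])
print('tool rail XYZ',(t[:2]-c0)@ex*1000,(t[:2]-c0)@ey*1000,t[2]*1000,'F',np.array(s['contact_force']),s['finger_force'])
for n in ['side','wrist']:
    p=cam(n);save(p,n+sys.argv[1]);w=cloud(p)
    X=(w[...,:2]-t[:2])@ex*1000;Y=(w[...,:2]-t[:2])@ey*1000;Z=(w[...,2]-t[2])*1000
    if n=='side':
        m=(abs(X)<75)&(Y>13)&(Y<22)&(Z>-45)&(Z<60)&(w[...,2]>.05)
        print('side face',m.sum()); 
        q=np.c_[X[m],Z[m]].astype(np.float32)
        print(cv2.minAreaRect(q)); print(cv2.convexHull(q)[::2,0].tolist())
    m=(abs(Y)<10)&(X>-35)&(X<75)&(Z>-45)&(Z<60)&(w[...,2]>.06)
    print(n,'profile',[(int(b),int(np.median(Z[m&(X>=b)&(X<b+4)]))) for b in range(-36,72,4) if (m&(X>=b)&(X<b+4)).sum()>3])
E
python3 tilt.py 4.png
```

```text
time: 7.33
eef_pos: [0.451, 0.1868, 0.0746]
tcp_rot: [0.992, -0.124, -0.001, 0.0]
contact_force: [-0.7, -0.1, -1.6]
opening: 0.417
finger_force: 34.6
tool rail XYZ -132.84902800560872 -0.8467041266503776 74.56372085117675 F [-0.7 -0.1 -1.6] 34.64690566062927
side face 628
((-0.7106399536132812, 16.469053268432617), (81.87006378173828, 89.30574035644531), 89.6271743774414)
[[43.80519104003906, -4.736244201660156], [-23.303081512451172, 38.00358963012695], [-45.157230377197266, -3.3772077560424805], [-45.55140686035156, -12.260305404663086], [-43.551658630371094, -23.222713470458984], [5.671695709228516, -24.50837516784668], [43.540287017822266, -23.227149963378906]]
side profile [(-36, -2), (-32, -3), (-28, -3), (-24, 18), (-20, 36), (-16, 36), (-12, 36), (-8, 36), (28, -3), (32, -3), (36, -3), (40, -3)]
wrist profile [(-24, 38), (-20, 39), (-16, 39), (-12, 39), (-8, 40), (-4, 40), (0, 40), (4, 40), (8, 40), (12, 39), (16, 39), (20, 24), (24, -1), (28, 0), (32, 0), (36, 0), (40, -1), (44, -6)]
```

```bash
python3 -m inch '[[1,0,0,0.003,0],[1,0,0,0.006,0],[1,0,0,0.009,0],[1,0,0,0.009,0]]' && python3 tilt.py 5.png
```

```text
time: 7.77
eef_pos: [0.4529, 0.1877, 0.0715]
tcp_rot: [0.992, -0.124, -0.001, -0.0]
contact_force: [-14.1, -0.4, 28.0]
opening: 0.415
finger_force: 37.4
tool rail XYZ -131.20684207395044 0.5536393279337659 71.45824371035522 F [-14.1  -0.4  28. ] 37.39507555961609
side face 568
((-1.0776596069335938, 17.05729866027832), (76.93818664550781, 89.02237701416016), 89.92778015136719)
[[43.40871047973633, -2.6612446308135986], [-22.80907440185547, 36.8480339050293], [-44.93057632446289, -21.356550216674805], [23.08778953552246, -21.42690658569336], [41.34794235229492, -21.03475570678711]]
side profile [(-36, -2), (-32, -3), (-28, -3), (-24, 20), (-20, 36), (-16, 36), (-12, 36), (-8, 37), (24, -3), (28, -2), (32, -2), (36, -3), (40, -3)]
wrist profile [(-24, 38), (-20, 39), (-16, 39), (-12, 39), (-8, 40), (-4, 40), (0, 40), (4, 40), (8, 40), (12, 39), (16, 39), (20, 23), (24, 0), (28, 0), (32, 0), (36, 0), (40, 0), (44, -5)]
```

Run:
```python
import cv2
a=cv2.imread('pics/side5.png')[190:330,240:380];cv2.imwrite('pics/s5c.png',cv2.resize(a,None,fx=4,fy=4,interpolation=2))
```

```text
(no output)
```

View pics/s5c.png

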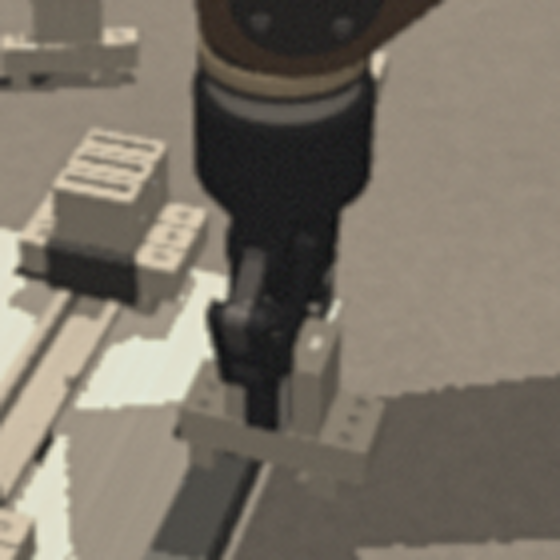

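The crop shows the relay still level and pressed on the trunking: the grip of about 35 N is too stiff for it to pivot. I'll back off and loosen the grip gently.

```bash
python3 -m inch '[[1,0,0,-0.004,0],[0.62,0,0,-0.004,0],[0.62,0,0,-0.004,0]]' 20 && python3 -m inch '[[0.6,0,0,0,0],[0.6,0,0,0,0]]' 20
```

```text
time: 8.12
eef_pos: [0.453, 0.1871, 0.0715]
tcp_rot: [0.992, -0.124, 0.001, -0.0]
contact_force: [-1.9, 0.5, 6.8]
opening: 0.417
finger_force: 34.9
time: 8.28
eef_pos: [0.453, 0.1871, 0.0715]
tcp_rot: [0.992, -0.124, 0.001, -0.0]
contact_force: [-1.5, 0.6, 7.1]
opening: 0.416
finger_force: 34.9
```

```bash
python3 -m inch '[[0.59,0,0,0,0],[0.59,0,0,0,0]]' 20 ; python3 -m inch '[[0.585,0,0,0,0],[0.585,0,0,0,0]]' 20;  python3 -m inch '[[0.58,0,0,0,0],[0.58,0,0,0,0]]' 20
```

```text
time: 8.45
eef_pos: [0.453, 0.1871, 0.0715]
tcp_rot: [0.992, -0.124, 0.001, -0.0]
contact_force: [-2.5, 0.8, 7.5]
opening: 0.413
finger_force: 34.9
time: 8.62
eef_pos: [0.453, 0.1871, 0.0715]
tcp_rot: [0.992, -0.124, 0.001, -0.0]
contact_force: [-2.6, 1.0, 7.7]
opening: 0.421
finger_force: 34.9
time: 8.78
eef_pos: [0.4529, 0.1871, 0.0713]
tcp_rot: [0.992, -0.124, 0.001, -0.0]
contact_force: [-1.8, 0.2, 6.4]
opening: 0.421
finger_force: 10.0
```

The grip is now at 10 N. I'll swing the tool along an arc about the clip-foot contact, so the relay pivots in the fingers.

```bash
python3 -m inch '[[0.58,-0.005,0,0.003,0],[0.58,-0.0095,0,0.0055,0],[0.58,-0.0135,0,0.0085,0],[0.58,-0.0165,0,0.011,0],[0.58,-0.018,0,0.012,0]]' 20 ; python3 -m inch '[[0.58,0,0,0,0]]';python3 tilt.py 6.png;  python3 - <<'E'
import cv2
a=cv2.imread('pics/side6.png')[190:330,240:380];cv2.imwrite('pics/s6c.png',cv2.resize(a,None,fx=4,fy=4,interpolation=2))
E
```

```text
time: 9.2
eef_pos: [0.434, 0.1916, 0.0578]
tcp_rot: [0.992, -0.124, -0.0, -0.0]
contact_force: [1.4, 1.2, 1.7]
opening: 0.424
finger_force: 9.7
time: 9.28
eef_pos: [0.434, 0.1915, 0.0578]
tcp_rot: [0.992, -0.124, -0.0, -0.0]
contact_force: [1.4, 0.5, 0.7]
opening: 0.419
finger_force: 9.5
tool rail XYZ -150.4596008799603 -0.45179660191257304 57.846926914208886 F [1.4 0.5 0.7] 9.477702230215073
side face 334
((12.533100128173828, 8.207359313964844), (52.713260650634766, 88.87211608886719), 57.9573974609375)
[[56.856868743896484, -4.402551174163818], [52.31775665283203, 10.564382553100586], [-11.149796485900879, 54.12420654296875], [-25.918087005615234, 28.510663986206055], [-15.815176963806152, 0.587445855140686], [-7.25369930267334, -7.806354999542236], [56.37841796875, -5.496180534362793]]
side profile [(-28, 29), (-24, 30), (-20, 31), (-16, 33), (-12, 36), (28, 7), (32, 8), (36, 9), (40, 11), (44, 13), (48, 13)]
wrist profile [(-28, 32), (-24, 33), (-20, 34), (-16, 36), (-12, 39), (-8, 40), (-4, 42), (0, 43), (4, 44), (8, 45), (12, 46), (16, 40), (20, 29), (24, 19), (28, 10), (32, 11), (36, 13), (40, 14), (44, 15), (48, 16), (52, 8), (56, 3)]
```

View pics/s6c.png

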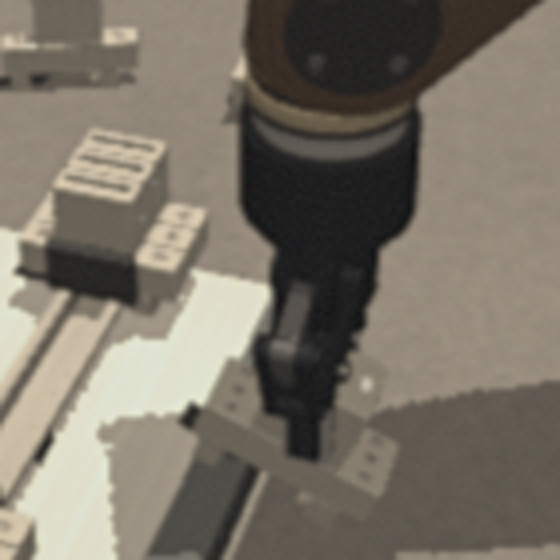

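The relay is tilted in the grip, lip end low (right, (370,490)). Tighten, lift, and estimate its pose.

```bash
python3 -m inch '[[0.62,0,0,0,0],[0.62,0,0,0,0],[0.62,0,0,-0.02,0],[0.62,0,0,-0.04,0],[0.62,0,0,-0.05,0]]' 40 ; python3 -m inch '[[0.62,0,0,0,0],[0.62,0,0,0,0]]'
cat > pose.py <<'E'
from h import *
np.set_printoptions(precision=2,suppress=True)
s=ctrl.get_state();t=s['eef_pos'];Rt=R.from_quat(s['tcp_rot']).as_matrix()
a=np.radians(-14.2);ex=np.array([np.cos(a),np.sin(a)]);ey=np.array([-ex[1],ex[0]]);c0=np.array([.580,.155])
print('tool rail XYZ',(t[:2]-c0)@ex*1000,(t[:2]-c0)@ey*1000,t[2]*1000,'yaw',np.degrees(np.arctan2(Rt[1,0],Rt[0,0])),'F',np.array(s['contact_force']),s['finger_force'])
p=cam('wrist');w=cloud(p)
X=(w[...,:2]-t[:2])@ex*1000;Y=(w[...,:2]-t[:2])@ey*1000;Z=(w[...,2]-t[2])*1000
def line(m):
    for _ in range(4):
        c=np.polyfit(X[m],Z[m],1);m=m&(abs(Z-np.polyval(c,X))<1.5)
    return c,m
c,m=line((abs(Y)<14)&(X>-30)&(X<12)&(Z>27)&(Z<60))
th=np.arctan(c[0]);C,S=np.cos(th),np.sin(th)
# local coordinates about tool: u along top, v normal
U=X*C+Z*S;V=-X*S+Z*C
v=np.median(V[m]);mm=(abs(Y)<14)&(abs(V-v)<2);lo,hi=np.percentile(U[mm],[1,99])
print('theta',np.degrees(th),'top extent u',lo,hi,hi-lo,'v',v)
# front (far) face of nose, local u = +22.5
f=(abs(Y)<12)&(V<v-5)&(V>v-36)&(U>hi-8)&(U<hi+8);print('far face u',np.median(U[f]),f.sum())
g=(abs(Y)<14)&(U>hi+5)&(U<hi+20)&(abs(V-(v-40))<6);print('shoulder v',np.median(V[g]),'expect',v-40)
for uc in [(np.median(U[f])-22.5)]:
    vc=v-20
    n=np.array([uc*C-vc*S,uc*S+vc*C]);print('nose rel tool (x,z)',n)
    L=n+np.array([-13.5*C+47.5*S,-13.5*S-47.5*C]);print('lip tip rel tool',L,'lip rail',L+[(t[:2]-c0)@ex*1000,t[2]*1000-33])
print('Y extent',np.percentile(Y[mm],[1,99]))
ym=np.percentile(Y[mm],[1,99]);
E
python3 pose.py
```

```text
time: 9.8
eef_pos: [0.4345, 0.1909, 0.1094]
tcp_rot: [0.992, -0.124, 0.0, 0.0]
contact_force: [1.2, 0.3, -1.9]
opening: 0.418
finger_force: 40.5
time: 9.97
eef_pos: [0.4342, 0.191, 0.1081]
tcp_rot: [0.992, -0.124, -0.0, 0.0]
contact_force: [-0.6, -0.3, -1.8]
opening: 0.419
finger_force: 40.5
tool rail XYZ -150.1287623754123 -0.8824747896975491 108.07718691247076 yaw -14.284939172937618 F [-0.56 -0.33 -1.81] 40.48988163471222
theta 21.01195435573498 top extent u -13.051046841519547 31.503993935651387 44.55504077717093 v 38.94655851871407
far face u 30.80144104668821 3039
shoulder v -1.595099985858452 expect -1.0534414812859296
nose rel tool (x,z) [ 0.96 20.66]
lip tip rel tool [  5.39 -28.52] lip rail [-144.74   46.56]
Y extent [-13.77  13.7 ]
```

```bash
python3 -m inch '[[1,0.04,0,0,0],[1,0.08,0,0,0],[1,0.11,0,0,0],[1,0.121,0,0,0],[1,0.121,0,0,0]]' ; python3 -m inch '[[1,0,0,0.02,0],[1,0,0,0.035,0],[1,0,0,0.04,0],[1,0,0,0.04,0],[1,0,0,0.04,0]]' ; python3 pose.py
python3 - <<'E'
import sys; sys.path.insert(0,'.')
from h import *
np.set_printoptions(precision=1,suppress=True)
p=cam('side');save(p,'side7.png')
t=ctrl.get_state()['eef_pos'];a=np.radians(-14.2);ex=np.array([np.cos(a),np.sin(a)]);ey=np.array([-ex[1],ex[0]]);c0=np.array([.580,.155])
w=cloud(p);X=(w[...,:2]-c0)@ex*1000;Y=(w[...,:2]-c0)@ey*1000;Z=w[...,2]*1000
m=(Y>14)&(Y<21)&(abs(X+28)<70)&(Z>12)&(Z<110)
q=np.c_[X[m],Z[m]];c=np.zeros((480,640,3),np.uint8)
for x,z in q: cv2.circle(c,(int(5*(x+90)),int(470-4.5*z)),2,(0,255,255),-1)
# end face fit: nose corners via hull
crop=cv2.resize(p['pixels'][190:330,230:330,::-1],None,fx=4,fy=4,interpolation=2)
c2=np.zeros((560,400,3),np.uint8);c2[:480]=c[:,:400]
cv2.imwrite('pics/s7c.png',np.hstack([crop,c2]))
E
```

```text
time: 10.43
eef_pos: [0.5531, 0.1603, 0.1069]
tcp_rot: [0.992, -0.125, -0.001, 0.0]
contact_force: [-0.4, 0.3, -2.1]
opening: 0.417
finger_force: 40.5
time: 10.85
eef_pos: [0.5504, 0.1617, 0.0678]
tcp_rot: [0.992, -0.124, -0.001, 0.0]
contact_force: [-0.4, 0.2, -1.3]
opening: 0.419
finger_force: 40.5
tool rail XYZ -30.292695151264272 -0.7794338706131124 67.77200109185439 yaw -14.23850369727828 F [-0.4   0.15 -1.31] 40.51956117153168
theta 20.989180454547554 top extent u -12.965490883471494 31.613603753726267 44.57909463719776 v 38.89824780844537
far face u 30.80278033263413 3040
shoulder v -1.6840472474357462 expect -1.101752191554631
nose rel tool (x,z) [ 0.98 20.62]
lip tip rel tool [  5.39 -28.57] lip rail [-24.9    6.21]
Y extent [-13.75  13.7 ]
```

View pics/s7c.png

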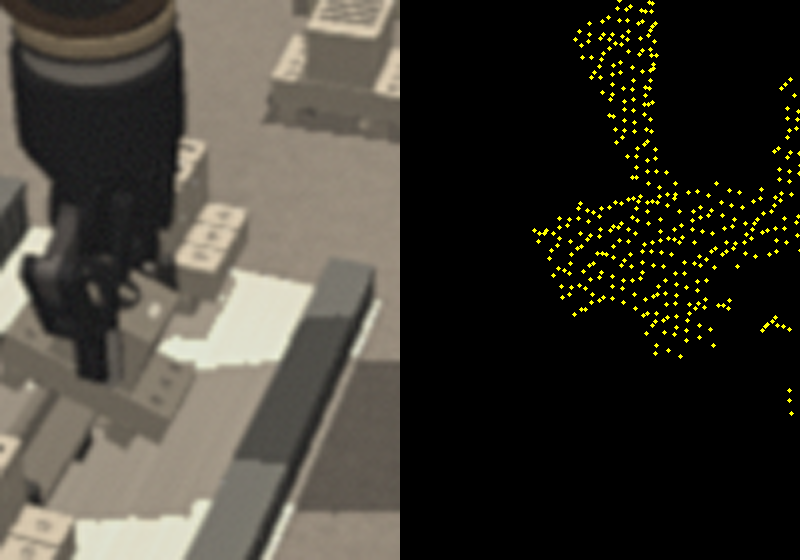

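The side crop and cloud show the tilted relay with its lip foot just on the robot side of the rail edge, still above it. I'll touch down with the seat ramp on the flange edge as a height reference, then slide in.

```bash
python3 -m inch '[[1,0.004,0,0.003,0],[1,0.005,0,0.007,0],[1,0.005,0,0.0105,0],[1,0.005,0,0.0105,0]]' ; python3 -m inch '[[1,0,0,0.001,0],[1,0,0,0.001,0],[1,0,0,0.001,0]]';  python3 -m inch '[[1,0,0,0.001,0],[1,0,0,0.001,0],[1,0,0,0.001,0]]'
```

```text
time: 11.28
eef_pos: [0.5572, 0.1601, 0.0578]
tcp_rot: [0.992, -0.124, 0.001, -0.0]
contact_force: [0.1, 0.4, -0.8]
opening: 0.415
finger_force: 40.7
time: 11.53
eef_pos: [0.5573, 0.1601, 0.0576]
tcp_rot: [0.992, -0.124, 0.001, -0.0]
contact_force: [-0.6, 0.2, 3.1]
opening: 0.419
finger_force: 41.1
time: 11.78
eef_pos: [0.5573, 0.1602, 0.0575]
tcp_rot: [0.992, -0.124, 0.001, 0.0]
contact_force: [-3.0, -1.0, 7.8]
opening: 0.412
finger_force: 41.9
```

```bash
python3 -m inch '[[1,0.001,0,-0.001,0],[1,0.002,0,-0.0015,0],[1,0.003,0,-0.002,0],[1,0.003,0,-0.002,0]]' ; python3 -m inch '[[1,0.001,0,-0.0004,0],[1,0.002,0,-0.0008,0],[1,0.002,0,-0.0008,0],[1,0.002,0,-0.0008,0]]';python3 pose.py
```

```text
time: 12.12
eef_pos: [0.5577, 0.16, 0.0576]
tcp_rot: [0.992, -0.124, -0.003, -0.0]
contact_force: [-6.3, 2.5, 5.8]
opening: 0.414
finger_force: 41.3
time: 12.45
eef_pos: [0.558, 0.1599, 0.0577]
tcp_rot: [0.992, -0.124, -0.005, -0.0]
contact_force: [-8.6, 3.0, 7.3]
opening: 0.42
finger_force: 41.4
tool rail XYZ -22.538338435961105 -0.6308817483087786 57.69380973689594 yaw -14.291858370344121 F [-8.57  2.95  7.35] 41.38024091720581
theta 20.38650182991584 top extent u -12.515878198835608 31.43348618969232 43.949364388527925 v 38.98738831516633
far face u 30.69109325564419 3034
shoulder v -1.6279551566715869 expect -1.0126116848336721
nose rel tool (x,z) [ 1.06 20.65]
lip tip rel tool [  4.96 -28.58] lip rail [-17.58  -3.88]
Y extent [-13.74  13.75]
```

```bash
python3 -m inch '[[1,0,0,-0.001,0],[1,0,0,-0.001,0],[1,0,0,-0.001,0]]' ; python3 -m inch '[[1,0,0,-0.001,0],[1,0,0,-0.001,0],[1,0,0,-0.001,0]]';python3 -m inch '[[1,0,0,-0.001,0],[1,0,0,-0.001,0],[1,0,0,-0.001,0]]'; python3 pose.py
```

```text
time: 12.75
eef_pos: [0.5601, 0.1591, 0.0587]
tcp_rot: [0.992, -0.124, -0.002, 0.0]
contact_force: [-4.4, 1.5, 1.6]
opening: 0.418
finger_force: 40.8
time: 13.0
eef_pos: [0.5615, 0.1587, 0.0601]
tcp_rot: [0.992, -0.124, 0.0, 0.0]
contact_force: [-1.0, 0.6, -2.0]
opening: 0.415
finger_force: 40.4
time: 13.25
eef_pos: [0.5616, 0.1587, 0.0616]
tcp_rot: [0.992, -0.124, 0.0, 0.0]
contact_force: [-0.8, 0.1, -2.4]
opening: 0.416
finger_force: 40.4
tool rail XYZ -18.7943419343354 -0.9250353900713567 61.60447931862353 yaw -14.277769047602355 F [-0.83  0.11 -2.39] 40.36657512187958
theta 21.137555330616507 top extent u -13.009181905304784 31.504517127206416 44.5136990325112 v 38.891941573793105
far face u 30.788215146120724 3048
shoulder v -1.7357728647129127 expect -1.1080584262068953
nose rel tool (x,z) [ 0.92 20.61]
lip tip rel tool [  5.46 -28.56] lip rail [-13.34   0.04]
Y extent [-13.73  13.73]
```

```bash
python3 -m inch '[[1,0,0,-0.001,0],[1,0,0,-0.001,0],[1,0,0,-0.001,0]]' ; python3 -m inch '[[1,0,0,-0.001,0],[1,0,0,-0.001,0],[1,0,0,-0.001,0]]'
python3 - <<'E'
import sys; sys.path.insert(0,'.')
from h import *
p=cam('side');save(p,'side8.png')
cv2.imwrite('pics/s8c.png',cv2.resize(p['pixels'][230:320,210:310,::-1],None,fx=6,fy=6,interpolation=2))
E
```

```text
time: 13.55
eef_pos: [0.5614, 0.1588, 0.0618]
tcp_rot: [0.992, -0.124, 0.0, 0.0]
contact_force: [2.9, 0.1, -9.6]
opening: 0.416
finger_force: 41.5
time: 13.8
eef_pos: [0.5613, 0.1588, 0.0618]
tcp_rot: [0.992, -0.124, 0.0, -0.0]
contact_force: [5.0, 0.3, -15.4]
opening: 0.414
finger_force: 42.4
```

View pics/s8c.png

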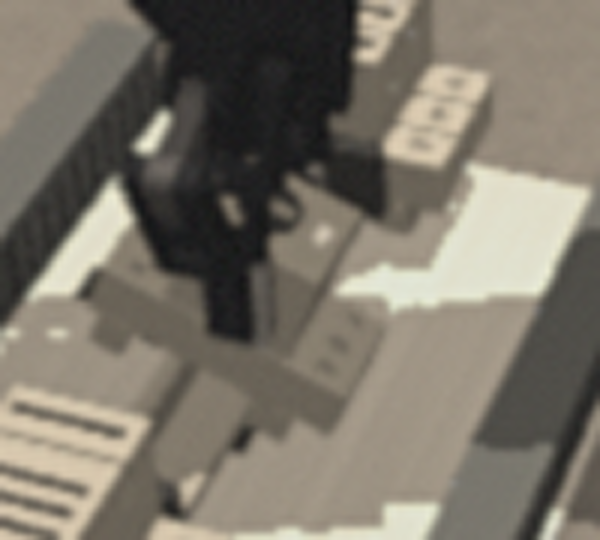

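The side crop shows the relay tilted with its lip foot at the rail's near edge (240,440). Pulling up gives a 15 N downward reaction, so the lip is hooked. Relax the pull, loosen the grip and swing the relay down about the hook.

```bash
python3 -m inch '[[0.58,0,0,0.0025,0],[0.58,0,0,0.0025,0],[0.58,0,0,0.0025,0]]' 20; python3 -m inch '[[0.58,0.003,0,0,0],[0.58,0.006,0,0.001,0],[0.58,0.01,0,0.0015,0],[0.58,0.014,0,0.003,0],[0.58,0.014,0,0.003,0]]'; python3 pose.py
```

```text
time: 14.1
eef_pos: [0.5615, 0.159, 0.0617]
tcp_rot: [0.992, -0.124, -0.0, 0.0]
contact_force: [1.5, 0.4, -5.5]
opening: 0.422
finger_force: 18.9
time: 14.52
eef_pos: [0.5763, 0.1554, 0.0593]
tcp_rot: [0.992, -0.124, 0.001, -0.0]
contact_force: [-2.5, 0.3, 3.8]
opening: 0.42
finger_force: 9.8
tool rail XYZ -3.6525816576291303 -0.5079488130313101 59.29662312780368 yaw -14.284128768039684 F [-2.52  0.27  3.78] 9.779592454433441
theta 8.028497905142572 top extent u -19.196104641594832 24.186283817381945 43.38238845897678 v 41.526204127742155
far face u 23.689171703643538 2118
shoulder v -0.02973781396931452 expect 1.5262041277421545
nose rel tool (x,z) [-1.83 21.48]
lip tip rel tool [ -8.56 -27.44] lip rail [-12.22  -1.14]
Y extent [-13.72  13.68]
```

```bash
python3 -m inch '[[0.58,0.002,0,0.002,0],[0.58,0.004,0,0.004,0],[0.58,0.005,0,0.006,0],[0.58,0.005,0,0.007,0],[0.58,0.005,0,0.007,0]]'; python3 pose.py
```

```text
time: 14.98
eef_pos: [0.5813, 0.1542, 0.0543]
tcp_rot: [0.992, -0.124, 0.001, 0.0]
contact_force: [-6.5, -0.8, 12.7]
opening: 0.422
finger_force: 10.5
tool rail XYZ 1.4673846305461593 -0.44671502316630907 54.28950156848132 yaw -14.242359829773912 F [-6.5  -0.75 12.69] 10.47059129923582
theta 5.449037109162579 top extent u -18.059256395757753 19.16700137056888 37.22625776632663 v 46.72047705005415
far face u 18.796596715180844 2295
shoulder v 6.507264119933253 expect 6.72047705005415
nose rel tool (x,z) [-6.22 26.25]
lip tip rel tool [-15.15 -22.32] lip rail [-13.69  -1.03]
Y extent [-13.75  13.74]
```

Nearly flat (5°), but the fingers are sliding down the nose. I'll release and press the clip side from above with the fingers shut.

```bash
python3 -m inch '[[0.35,0,0,-0.002,0],[0.3,0,0,-0.002,0],[0.3,0,0,-0.03,0],[0.3,0,0,-0.06,0],[1,0.005,0,-0.08,0]]' 30; python3 -m inch '[[1,0.004,0,0,0],[1,0.004,0,0,0],[1,0.004,0,0,0],[1,0.004,0,0,0],[1,0.004,0,0,0]]';python3 -m inch '[[1,0,0,0,0],[1,0,0,0,0]]'; python3 pose.py
python3 - <<'E'
import sys; sys.path.insert(0,'.')
from h import *
t=ctrl.get_state()['eef_pos'];a=np.radians(-14.2);ex=np.array([np.cos(a),np.sin(a)]);ey=np.array([-ex[1],ex[0]]);c0=np.array([.580,.155])
for n in ['wrist','top']:
    w=cloud(cam(n));X=(w[...,:2]-c0)@ex*1000;Y=(w[...,:2]-c0)@ey*1000;Z=w[...,2]*1000
    m=(abs(Y)<15)&(abs(X)<50)&(Z<110)
    print(n,[(b,int(np.median(Z[m&(X>=b)&(X<b+4)]))) for b in range(-48,48,4) if (m&(X>=b)&(X<b+4)).sum()>2])
E
```

```text
time: 15.45
eef_pos: [0.5852, 0.1532, 0.1328]
tcp_rot: [0.992, -0.124, 0.001, -0.0]
contact_force: [0.8, -0.5, 0.5]
opening: 0.578
finger_force: 0.0
time: 15.87
eef_pos: [0.5872, 0.1519, 0.1289]
tcp_rot: [0.992, -0.124, -0.002, 0.0]
contact_force: [-0.1, 0.2, -0.6]
opening: 0.001
finger_force: 0.0
time: 16.03
eef_pos: [0.5879, 0.152, 0.1301]
tcp_rot: [0.992, -0.124, -0.001, 0.0]
contact_force: [0.3, -0.6, -1.0]
opening: -0.003
finger_force: 0.0
tool rail XYZ 8.42246976464821 -0.9262063733916 130.0678188782285 yaw -14.26587887981978 F [ 0.3  -0.61 -0.99] 0.0
theta -27.69597862958898 top extent u -33.22268322682311 -6.594328234266181 26.62835499255693 v 39.76052624942159
far face u -3.1101859608914806 1080
shoulder v nan expect -0.23947375057841214
nose rel tool (x,z) [-13.49  29.4 ]
lip tip rel tool [-47.52  -6.38] lip rail [-39.1   90.68]
Y extent [-7.33  6.14]
wrist [(-8, 100), (-4, 101), (0, 102), (4, 102), (8, 94), (12, 75), (16, 64), (20, 65), (24, 66), (28, 67), (32, 67), (36, 64), (40, 50), (44, 39)]
top [(-48, 48), (-44, 50), (-40, 51), (-36, 85), (-32, 92), (-28, 93), (-24, 94), (-20, 96), (-16, 97), (-12, 98), (-8, 97), (-4, 99), (0, 100), (4, 100), (12, 63), (24, 6), (40, 2), (44, 3)]
  return _methods._mean(a, axis=axis, dtype=dtype,
  ret = ret.dtype.type(ret / rcount)
```

```bash
python3 -m inch '[[1,-0.002,0,0.015,0],[1,-0.002,0,0.025,0],[1,-0.002,0,0.028,0],[1,-0.002,0,0.028,0]]' ; python3 -m inch '[[1,0.002,0,0.002,0],[1,0.004,0,0.004,0],[1,0.006,0,0.006,0],[1,0.007,0,0.008,0],[1,0.007,0,0.008,0]]';python3 -m inch '[[1,0.001,0,0.002,0],[1,0.002,0,0.004,0],[1,0.002,0,0.004,0]]'
```

```text
time: 16.52
eef_pos: [0.5861, 0.1524, 0.1021]
tcp_rot: [0.992, -0.124, -0.001, 0.0]
contact_force: [0.1, 0.2, 0.6]
opening: -0.003
finger_force: 0.0
time: 16.93
eef_pos: [0.5962, 0.151, 0.1]
tcp_rot: [0.992, -0.124, 0.003, -0.001]
contact_force: [-4.2, 0.1, 14.2]
opening: -0.001
finger_force: 7.2
time: 17.18
eef_pos: [0.5982, 0.151, 0.0992]
tcp_rot: [0.992, -0.124, 0.002, -0.001]
contact_force: [-10.4, 0.3, 27.3]
opening: 0.001
finger_force: 13.3
```

```bash
cat > prof.py <<'E'
from h import *
a=np.radians(-14.2);ex=np.array([np.cos(a),np.sin(a)]);ey=np.array([-ex[1],ex[0]]);c0=np.array([.580,.155])
t=ctrl.get_state();print(t['time'],(np.array(t['eef_pos'])[:2]-c0)@ex*1000,t['eef_pos'][2],t['contact_force'])
for n in ['wrist','top','side']:
    w=cloud(cam(n));X=(w[...,:2]-c0)@ex*1000;Y=(w[...,:2]-c0)@ey*1000;Z=w[...,2]*1000
    m=(abs(Y)<16)&(abs(X)<60)&(Z<106)&(Z>44)
    print(n,[(b,int(np.median(Z[m&(X>=b)&(X<b+4)]))) for b in range(-56,56,4) if (m&(X>=b)&(X<b+4)).sum()>2])
E
python3 prof.py
```

```text
17.1833 18.604781126251964 0.0992022441560562 [-10.3756278    0.29837202  27.34252515]
wrist [(12, 101), (16, 80), (20, 62), (24, 61), (28, 62), (32, 62), (36, 62), (40, 58), (44, 46)]
top [(-48, 53), (-44, 55), (-40, 55), (-36, 55), (-32, 55), (-28, 66), (-24, 96), (-20, 96), (-16, 96), (-12, 97), (-8, 97), (-4, 98), (0, 100), (4, 98), (8, 100)]
side [(-48, 52), (-44, 55), (-40, 55), (-36, 55), (-32, 55), (-28, 77), (-24, 96), (-20, 96), (-16, 97), (-12, 97), (-8, 97), (-4, 98), (0, 99), (4, 99), (8, 98), (12, 98), (16, 98), (20, 56), (24, 59), (28, 59), (32, 60), (36, 59), (40, 60)]
```

```bash
python3 -m inch '[[1,-0.001,0,0.001,0],[1,-0.003,0,0.001,0],[1,-0.003,0,0.002,0],[1,-0.003,0,0.002,0]]';python3 -m inch '[[1,0,0,0.001,0],[1,0,0,0.001,0],[1,0,0,0.001,0]]'; python3 prof.py
```

```text
time: 17.67
eef_pos: [0.5978, 0.1516, 0.0993]
tcp_rot: [0.992, -0.124, 0.006, -0.001]
contact_force: [-7.1, -1.4, 29.6]
opening: 0.003
finger_force: 14.6
time: 17.92
eef_pos: [0.5981, 0.1516, 0.0992]
tcp_rot: [0.992, -0.124, 0.006, -0.001]
contact_force: [-8.1, -0.9, 32.2]
opening: 0.003
finger_force: 16.1
17.9167 18.357723551795594 0.09916433530611907 [-8.13536063 -0.89476238 32.19508779]
wrist [(12, 101), (16, 79), (20, 62), (24, 62), (28, 62), (32, 62), (36, 62), (40, 58), (44, 46)]
top [(-48, 54), (-44, 55), (-40, 55), (-36, 54), (-32, 55), (-28, 69), (-24, 96), (-20, 97), (-16, 97), (-12, 98), (-8, 98), (-4, 99), (0, 98), (4, 100), (8, 99)]
side [(-48, 52), (-44, 54), (-40, 55), (-36, 55), (-32, 55), (-28, 76), (-24, 95), (-20, 96), (-16, 96), (-12, 97), (-8, 98), (-4, 98), (0, 98), (4, 99), (8, 99), (12, 98), (16, 97), (24, 60), (28, 60), (32, 60), (36, 60), (40, 60)]
```

The relay has slid back about 3 mm, so the clip foot stands on the edge instead of its slope. I'll regrip on the clip side of the nose, pull it firmly onto the hook, then press.

```bash
python3 -m inch '[[1,0,0,-0.025,0],[0.3,-0.006,0,-0.035,0],[0.3,-0.01,0,-0.035,0],[0.3,-0.01,0,-0.035,0],[0.3,-0.01,0,-0.035,0]]' 40; python3 -m inch '[[0.3,0,0,0,0],[0.3,0,0,0,0]]'; python3 prof.py
```

```text
time: 18.48
eef_pos: [0.5812, 0.1535, 0.1212]
tcp_rot: [0.992, -0.124, -0.002, 0.0]
contact_force: [-1.0, 0.6, -0.2]
opening: 0.569
finger_force: 0.0
time: 18.65
eef_pos: [0.5818, 0.1533, 0.1213]
tcp_rot: [0.992, -0.124, -0.001, 0.0]
contact_force: [0.1, 0.5, 0.5]
opening: 0.698
finger_force: 0.0
18.65 2.1498381977343053 0.12125396147323635 [0.0589552  0.51863629 0.48873596]
wrist [(-40, 94), (-36, 94), (-32, 95), (-28, 96), (-24, 97), (-20, 99), (-16, 100), (-12, 101), (-8, 102), (-4, 102), (0, 102), (4, 102), (8, 88), (12, 71), (16, 65), (20, 66), (24, 67), (28, 68), (32, 69), (36, 64), (40, 53), (48, 44)]
top [(-52, 48), (-48, 49), (-44, 49), (-40, 51), (-36, 90), (-32, 92), (-28, 94), (-24, 96), (-20, 97), (-16, 97), (-12, 98), (-8, 100), (-4, 98)]
side [(-52, 47), (-48, 48), (-44, 49), (-40, 51), (-36, 80), (-32, 64), (-28, 93), (-24, 94), (-20, 96), (-16, 97), (-12, 98), (-8, 98), (-4, 99), (0, 99), (4, 100), (8, 59), (12, 49), (16, 62), (20, 62), (24, 64), (28, 66), (32, 66), (36, 66)]
```

```bash
python3 -m inch '[[0.3,-0.003,0,0.03,0],[0.3,-0.003,0,0.055,0],[0.3,-0.003,0,0.062,0],[0.3,-0.003,0,0.062,0],[0.3,-0.003,0,0.062,0]]' 20; python3 -m inch '[[0.62,0,0,0,0],[0.62,0,0,0,0],[0.62,0,0,0,0],[0.62,0,0,0,0]]' 20;  python3 pose.py
```

```text
time: 19.22
eef_pos: [0.58, 0.1542, 0.0613]
tcp_rot: [0.992, -0.124, -0.0, 0.0]
contact_force: [-0.0, -0.0, 0.6]
opening: 0.697
finger_force: 0.0
time: 19.55
eef_pos: [0.5813, 0.1544, 0.0631]
tcp_rot: [0.992, -0.124, 0.002, -0.0]
contact_force: [-0.6, 0.8, 3.9]
opening: 0.417
finger_force: 25.6
tool rail XYZ 1.4112919187239699 -0.24758458281342752 63.13987396839374 yaw -14.271067974918743 F [-0.56  0.75  3.88] 25.60473471879959
theta -0.36409707499162086 top extent u -22.84152301098407 6.584493380778905 29.426016391762975 v 37.02755975954077
far face u 9.862432036334527 2282
shoulder v 2.2333489519379075 expect -2.9724402404592283
nose rel tool (x,z) [-12.53  17.11]
lip tip rel tool [-26.33 -30.31] lip rail [-24.92  -0.17]
Y extent [-13.72  13.74]
```

```bash
python3 -m inch '[[0.62,0.004,0,0,0],[0.62,0.006,0,0.002,0],[0.62,0.008,0,0.004,0],[0.62,0.01,0,0.006,0],[0.62,0.01,0,0.006,0]]' 20; python3 -m inch '[[0.62,0.001,0,0.002,0],[0.62,0.002,0,0.004,0],[0.62,0.002,0,0.004,0]]' 20;  python3 prof.py
```

```text
time: 20.02
eef_pos: [0.5898, 0.1523, 0.0605]
tcp_rot: [0.992, -0.124, -0.001, 0.0]
contact_force: [-11.6, -0.6, 23.3]
opening: 0.418
finger_force: 28.9
time: 20.27
eef_pos: [0.5921, 0.1519, 0.059]
tcp_rot: [0.992, -0.124, -0.001, 0.0]
contact_force: [-17.1, -1.5, 33.9]
opening: 0.421
finger_force: 29.9
20.2667 12.478100294685998 0.058955648495295755 [-17.07109707  -1.49110511  33.89446623]
wrist [(-20, 98), (-16, 99), (-12, 99), (-8, 100), (-4, 101), (0, 101), (4, 101), (8, 101), (12, 101), (16, 90), (20, 65), (24, 61), (28, 62), (32, 62), (36, 62), (40, 60), (44, 47)]
top [(-48, 54), (-44, 55), (-40, 55), (-36, 55), (-32, 56), (-28, 56), (-16, 97), (-8, 96), (36, 59)]
side [(-48, 52), (-44, 54), (-40, 55), (-36, 55), (-32, 55), (-28, 77), (-24, 95), (-20, 96), (-16, 96), (-12, 97), (-8, 98), (-4, 98), (0, 99), (4, 99), (8, 99), (32, 60), (36, 60), (40, 59)]
```

```bash
python3 -m inch '[[0.62,-0.004,0,-0.006,0],[0.62,-0.007,0,-0.009,0],[0.62,-0.01,0,-0.012,0],[0.62,-0.012,0,-0.014,0],[0.62,-0.012,0,-0.014,0]]' 20; python3 prof.py; python3 -m inch '[[0.62,0.003,0,0,0],[0.62,0.005,0,0,0],[0.62,0.005,0,0,0]]' 20;  python3 prof.py
```

```text
time: 20.83
eef_pos: [0.5793, 0.1544, 0.0651]
tcp_rot: [0.992, -0.124, -0.001, -0.0]
contact_force: [0.9, -0.4, 3.2]
opening: 0.416
finger_force: 25.9
20.8333 -0.5284024862388604 0.06509090186465458 [ 0.90830627 -0.4343463   3.16155005]
wrist [(-32, 103), (-28, 103), (-24, 104), (-20, 105), (-16, 105), (-12, 105), (-8, 105), (-4, 105), (0, 105), (4, 93), (8, 70), (12, 68), (16, 69), (20, 69), (24, 70), (28, 69), (32, 58)]
top [(-56, 58), (-52, 59), (-48, 58), (-44, 59), (-40, 59), (-32, 100), (-28, 102), (-20, 103), (24, 68), (28, 68)]
side [(-56, 56), (-52, 58), (-48, 58), (-44, 58), (-40, 83), (-36, 68), (-32, 100), (-28, 100), (-24, 101), (-20, 102), (-16, 103), (-12, 103), (-8, 103), (-4, 79), (0, 45), (4, 50), (12, 52), (16, 63), (20, 66), (24, 66), (28, 67), (32, 56)]
time: 21.23
eef_pos: [0.5836, 0.1533, 0.0649]
tcp_rot: [0.992, -0.124, -0.002, 0.0]
contact_force: [-3.5, 1.2, 4.5]
opening: 0.42
finger_force: 26.3
21.2333 3.8632158395713696 0.06494046544723778 [-3.50931785  1.22380666  4.50006047]
wrist [(-28, 103), (-24, 103), (-20, 104), (-16, 105), (-12, 105), (-8, 105), (-4, 105), (0, 105), (4, 105), (8, 94), (12, 72), (16, 68), (20, 68), (24, 69), (28, 69), (32, 69), (36, 59)]
top [(-56, 56), (-52, 58), (-48, 58), (-44, 59), (-40, 59), (-36, 60), (-32, 100), (-24, 100), (-20, 102), (32, 66)]
side [(-56, 54), (-52, 56), (-48, 57), (-44, 58), (-40, 59), (-36, 84), (-32, 69), (-28, 99), (-24, 100), (-20, 100), (-16, 102), (-12, 102), (-8, 103), (-4, 104), (0, 103), (4, 48), (16, 55), (20, 64), (24, 65), (28, 66), (32, 66), (36, 58)]
```

The relay came off the hook, with about 6° of tilt left. I'll tilt it again, this time rolling the clip foot on the near flange of the rail, and hook it once more.

```bash
python3 -m inch '[[0.62,-0.012,0,-0.004,0],[0.62,-0.024,0,-0.004,0],[0.62,-0.029,0,-0.002,0],[0.62,-0.029,0,0,0]]' 20; python3 -m inch '[[0.62,0,0,0.003,0],[0.62,0,0,0.005,0],[0.62,0,0,0.005,0]]'; python3 -m inch '[[0.62,0,0,0.002,0],[0.62,0,0,0.002,0]]';python3 prof.py
```

```text
time: 21.72
eef_pos: [0.555, 0.1604, 0.0656]
tcp_rot: [0.992, -0.124, -0.002, 0.0]
contact_force: [-9.8, -1.1, 16.8]
opening: 0.42
finger_force: 27.7
time: 21.97
eef_pos: [0.5554, 0.1605, 0.0655]
tcp_rot: [0.992, -0.124, -0.004, 0.001]
contact_force: [-19.1, -1.1, 32.4]
opening: 0.418
finger_force: 29.4
time: 22.13
eef_pos: [0.5565, 0.1602, 0.0648]
tcp_rot: [0.992, -0.124, -0.003, 0.001]
contact_force: [-19.2, -3.4, 36.9]
opening: 0.419
finger_force: 29.7
22.1333 -24.069097175767187 0.06483271512811055 [-19.21256165  -3.360866    36.88171774]
wrist [(-56, 104), (-52, 104), (-48, 105), (-44, 105), (-40, 105), (-36, 105), (-32, 105), (-24, 104), (-20, 92), (-16, 69), (-12, 69), (-8, 69), (-4, 70), (0, 70), (4, 69), (8, 56)]
top [(-56, 102), (-48, 102), (-44, 103), (0, 67), (4, 66)]
side [(-56, 101), (-52, 101), (-48, 102), (-44, 103), (-40, 103), (-36, 103), (-32, 104), (-28, 104), (-24, 52), (-8, 56), (-4, 67), (0, 67), (4, 63)]
```

```bash
python3 -m inch '[[0.62,0,0,-0.006,0],[0.58,0,0,-0.006,0],[0.58,0,0,-0.006,0],[0.58,0,0,-0.006,0]]' 20; python3 -m inch '[[0.58,-0.005,0,0.002,0],[0.58,-0.0095,0,0.0045,0],[0.58,-0.0135,0,0.0075,0],[0.58,-0.0165,0,0.0095,0],[0.58,-0.018,0,0.0105,0]]';python3 -m inch '[[0.58,0,0,0,0]]';python3 prof.py
```

```text
time: 22.62
eef_pos: [0.5573, 0.1602, 0.0646]
tcp_rot: [0.992, -0.124, 0.0, -0.0]
contact_force: [-1.8, -0.1, 7.4]
opening: 0.418
finger_force: 9.3
time: 23.03
eef_pos: [0.5393, 0.1647, 0.0534]
tcp_rot: [0.992, -0.124, 0.001, -0.0]
contact_force: [1.1, -0.1, 5.7]
opening: 0.423
finger_force: 8.6
time: 23.12
eef_pos: [0.5393, 0.1647, 0.0535]
tcp_rot: [0.992, -0.124, 0.001, -0.0]
contact_force: [1.1, 0.2, 3.3]
opening: 0.421
finger_force: 8.3
23.1167 -41.83297892930523 0.05349789114885964 [1.10433314 0.17421019 3.32572564]
wrist [(-56, 96), (-52, 97), (-48, 97), (-44, 91), (-40, 84), (-36, 77), (-32, 69), (-28, 65), (-24, 67), (-20, 70), (-16, 71), (-12, 73), (-8, 72), (-4, 65), (0, 57), (4, 49), (8, 51), (12, 52)]
top [(-20, 69), (-16, 69), (-12, 71), (-8, 69), (-4, 61), (0, 55), (4, 48), (8, 50), (12, 50)]
side [(-56, 93), (-52, 95), (-48, 95), (-28, 61), (-24, 65), (-20, 65), (-16, 64), (-12, 69), (-8, 59), (-4, 56), (4, 46), (8, 48), (12, 49)]
```

```bash
sed -i 's/(X>-30)&(X<12)&(Z>27)/(X>-48)\&(X<0)\&(Z>22)/' pose.py && python3 -m inch '[[0.62,0,0,0,0],[0.62,0,0,-0.004,0],[0.62,0,0,-0.02,0],[0.62,0,0,-0.02,0],[0.62,0,0,-0.02,0]]' 40;python3 pose.py
```

```text
time: 23.68
eef_pos: [0.5387, 0.1644, 0.0733]
tcp_rot: [0.992, -0.124, -0.0, 0.0]
contact_force: [-0.6, -0.0, -2.6]
opening: 0.414
finger_force: 40.2
tool rail XYZ -42.34970962205245 -0.9812530482193047 73.27857102431308 yaw -14.273622034280294 F [-0.64 -0.01 -2.61] 40.174440969130956
theta 17.365169288322583 top extent u -17.672418583902665 11.360754424449237 29.033173008351902 v 42.239155924312115
far face u 13.726446855810808 3269
shoulder v 7.015571324676498 expect 2.239155924312115
nose rel tool (x,z) [-15.01  18.61]
lip tip rel tool [-13.72 -30.76] lip rail [-56.07   9.52]
Y extent [-13.74  13.75]
```

```bash
cat > pose2.py <<'E'
from h import *
np.set_printoptions(precision=2,suppress=True)
s=ctrl.get_state();t=s['eef_pos']
a=np.radians(-14.2);ex=np.array([np.cos(a),np.sin(a)]);ey=np.array([-ex[1],ex[0]]);c0=np.array([.580,.155])
TX=(t[:2]-c0)@ex*1000
p=cam('wrist');w=cloud(p)
X=(w[...,:2]-t[:2])@ex*1000;Y=(w[...,:2]-t[:2])@ey*1000;Z=(w[...,2]-t[2])*1000
M=(abs(Y)<12)&(Z>-45)&(Z<60)&(X>-50)&(X<60)
best=None
for d in np.arange(0,32,.25):  # best angle: shoulder + nose top (40 mm apart) both flat in V, far face flat in U
    C,S=np.cos(np.radians(d)),np.sin(np.radians(d));U=(X*C+Z*S)[M];V=(-X*S+Z*C)[M]
    h=np.histogram(V,np.arange(-50,80,.5))[0];h2=h+np.r_[h[1:],0];g=np.histogram(U,np.arange(-60,80,.5))[0]
    sc=(h2.astype(float)**2).sum()+(g.astype(float)**2).sum()
    if best is None or sc>best[0]: best=(sc,d)
d=best[1];C,S=np.cos(np.radians(d)),np.sin(np.radians(d));U=(X*C+Z*S)[M];V=(-X*S+Z*C)[M]
h=np.histogram(V,np.arange(-50,80,.5))[0];pk=[-49.75+.5*i for i in np.argsort(h)[::-1][:8]]
g=np.histogram(U,np.arange(-60,80,.5))[0];pu=[-59.75+.5*i for i in np.argsort(g)[::-1][:4]]
print('theta',d,'V peaks',pk,'U peaks',pu,'tool X',TX,'z',t[2]*1000,s['contact_force'])
pv=np.array(pk);vs=np.median(pv[abs(pv-pv.min())<3]);vt=pv.max();uf=np.median(pu)
for vc in (vt-20,vs+20):
    n=np.array([(uf-22.5)*C-vc*S,(uf-22.5)*S+vc*C]);L=n+[-13.5*C+47.5*S,-13.5*S-47.5*C]
    print('nose rel',n,'lip rail',L[0]+TX,L[1]+t[2]*1000-33)
E
python3 pose2.py
```

```text
theta 28.0 V peaks [np.float64(2.75), np.float64(42.75), np.float64(3.25), np.float64(42.25), np.float64(2.25), np.float64(44.25), np.float64(-26.25), np.float64(43.75)] U peaks [np.float64(17.75), np.float64(18.25), np.float64(17.25), np.float64(40.75)] tool X -42.794333957164575 z 72.69578929865335 [ 0.45  1.03 -1.7 ]
nose rel [-15.36  19.3 ] lip rail -47.7721767938533 10.716769634537265
nose rel [-1.04 -7.63] lip rail -33.45329412888363 -16.21313194766001
```

```bash
python3 -m inch '[[1,0.015,0,0,0],[1,0.024,0,0.003,0],[1,0.024,0,0.008,0],[1,0.024,0,0.0115,0],[1,0.024,0,0.0115,0]]' 40; python3 -m inch '[[1,0.002,0,0,0],[1,0.004,0,0,0],[1,0.004,0,0,0]]'; python3 -m inch '[[1,0.002,0,0,0],[1,0.004,0,-0.0005,0],[1,0.005,0,-0.0005,0],[1,0.005,0,-0.0005,0]]'; python3 pose2.py
```

```text
time: 24.2
eef_pos: [0.5607, 0.1585, 0.06]
tcp_rot: [0.992, -0.124, -0.002, 0.0]
contact_force: [-0.8, -0.2, -2.0]
opening: 0.417
finger_force: 40.2
time: 24.45
eef_pos: [0.5666, 0.1577, 0.0624]
tcp_rot: [0.992, -0.124, 0.0, -0.0]
contact_force: [-0.1, -0.6, -1.3]
opening: 0.411
finger_force: 40.2
time: 24.78
eef_pos: [0.5702, 0.1568, 0.0626]
tcp_rot: [0.992, -0.124, -0.002, -0.0]
contact_force: [-3.6, 0.8, 0.9]
opening: 0.416
finger_force: 40.6
theta 28.0 V peaks [np.float64(2.75), np.float64(42.75), np.float64(2.25), np.float64(3.25), np.float64(44.25), np.float64(42.25), np.float64(-26.25), np.float64(43.75)] U peaks [np.float64(17.75), np.float64(18.25), np.float64(17.25), np.float64(40.25)] tool X -9.954184989549674 z 62.616631985008134 [-3.59  0.77  0.87]
nose rel [-15.36  19.3 ] lip rail -14.932027826238398 0.6376123208920461
nose rel [-1.04 -7.63] lip rail -0.6131451612687293 -26.29228926130523
```

```bash
python3 -m inch '[[1,0.001,0,-0.002,0],[1,0.001,0,-0.003,0],[1,0.001,0,-0.003,0]]'
```

```text
time: 25.08
eef_pos: [0.5701, 0.1565, 0.0635]
tcp_rot: [0.992, -0.124, -0.002, -0.0]
contact_force: [-3.5, 3.2, -10.1]
opening: 0.418
finger_force: 41.6
```

Hooked again (10 N pull-down). Loosen and swing down, keeping a pull toward the hook.

```bash
python3 -m inch '[[0.58,0.002,0,0.003,0],[0.58,0.003,0,0.003,0],[0.58,0.003,0,0.003,0]]' 20; python3 -m inch '[[0.58,0.004,0,0.001,0],[0.58,0.007,0,0.0025,0],[0.58,0.0125,0,0.0045,0],[0.58,0.0165,0,0.0065,0],[0.58,0.0165,0,0.0065,0]]'; python3 pose2.py; python3 prof.py
```

```text
time: 25.33
eef_pos: [0.5727, 0.1559, 0.062]
tcp_rot: [0.992, -0.124, -0.003, 0.0]
contact_force: [-5.1, 1.3, -3.9]
opening: 0.416
finger_force: 18.0
time: 25.75
eef_pos: [0.593, 0.1509, 0.0571]
tcp_rot: [0.992, -0.124, 0.001, -0.0]
contact_force: [-0.7, 0.3, 1.0]
opening: 0.42
finger_force: 8.3
theta 5.75 V peaks [np.float64(5.25), np.float64(45.25), np.float64(4.75), np.float64(46.75), np.float64(46.25), np.float64(44.75), np.float64(5.75), np.float64(45.75)] U peaks [np.float64(6.25), np.float64(5.75), np.float64(6.75), np.float64(28.75)] tool X 13.573506343692623 z 57.05389061027884 [-0.72  0.28  0.99]
nose rel [-18.6   25.01] lip rail -13.699162666258692 0.4527460390161764
nose rel [-18.45  23.52] lip rail -13.548880573840576 -1.0397067383601915
25.8 13.524491563572237 0.057083007063480434 [-0.88269397 -1.00995471  0.81812164]
wrist [(-12, 101), (-8, 101), (-4, 102), (0, 102), (4, 102), (8, 102), (12, 99), (16, 79), (20, 63), (24, 63), (28, 64), (32, 64), (36, 64), (40, 57)]
top [(-52, 54), (-48, 53), (-44, 53), (-40, 53), (-36, 54), (-32, 53), (-28, 75), (-8, 96)]
side [(-48, 52), (-44, 53), (-40, 54), (-36, 54), (-32, 82), (-28, 72), (-24, 95), (-20, 96), (-16, 96), (-12, 96), (-8, 98), (-4, 98), (0, 98), (4, 99), (8, 99), (28, 54), (32, 61), (36, 61), (40, 61)]
```

```bash
python3 -m inch '[[0.4,0,0,0,0],[0.4,-0.012,0,-0.002,0],[0.4,-0.027,0,-0.003,0],[0.4,-0.027,0,-0.003,0],[0.4,-0.027,0,-0.003,0]]' 20; python3 pose2.py; python3 -m inch '[[1,0,0,0,0],[1,0,0,0,0],[1,0,0,0,0],[1,0.001,0,0.002,0],[1,0.002,0,0.003,0]]' 60; python3 -m inch '[[1,0.002,0,0.001,0],[1,0.003,0,0.001,0],[1,0.003,0,0.001,0]]'; python3 pose2.py
```

```text
time: 26.37
eef_pos: [0.5647, 0.1584, 0.0592]
tcp_rot: [0.992, -0.124, 0.0, -0.0]
contact_force: [0.3, -0.1, -0.4]
opening: 0.602
finger_force: 0.0
theta 6.25 V peaks [np.float64(39.75), np.float64(40.25), np.float64(41.25), np.float64(-0.25), np.float64(0.25), np.float64(40.75), np.float64(39.25), np.float64(41.75)] U peaks [np.float64(34.75), np.float64(35.25), np.float64(34.25), np.float64(57.25)] tool X -15.654797539399867 z 59.24568081495206 [ 0.26 -0.09 -0.43]
nose rel [10.06 22.98] lip rail -13.845531850184098 0.5398632308753619
nose rel [10.25 21.24] lip rail -13.65501481919316 -1.1997353610136976
time: 26.83
eef_pos: [0.5662, 0.1579, 0.0592]
tcp_rot: [0.992, -0.124, -0.003, 0.0]
contact_force: [-14.4, 1.0, 24.7]
opening: 0.415
finger_force: 64.3
time: 27.08
eef_pos: [0.5665, 0.1579, 0.0592]
tcp_rot: [0.992, -0.124, -0.006, 0.0]
contact_force: [-19.8, 1.8, 28.3]
opening: 0.413
finger_force: 65.3
theta 5.5 V peaks [np.float64(39.75), np.float64(39.25), np.float64(40.25), np.float64(-0.25), np.float64(41.25), np.float64(40.75), np.float64(-0.75), np.float64(0.25)] U peaks [np.float64(33.75), np.float64(33.25), np.float64(56.25), np.float64(34.25)] tool X -13.771531481707076 z 59.2128980039939 [-19.83   1.76  28.32]
nose rel [ 9.41 22.25] lip rail -13.246372874785553 -0.10794370818499033
nose rel [ 9.55 20.76] lip rail -13.102604246005217 -1.601038005735763
```

```bash
python3 -m inch '[[0.4,0,0,-0.004,0],[0.4,0.003,0,-0.004,0],[0.4,0.012,0,-0.004,0],[0.4,0.012,0,-0.004,0]]' 60; python3 -m inch '[[1,0,0,0,0],[1,0,0,0,0],[1,0,0,0,0],[1,0,0,0,0]]' 110; python3 -m inch '[[1,0.002,0,0.002,0],[1,0.003,0,0.005,0],[1,0.003,0,0.006,0],[1,0.003,0,0.007,0],[1,0.003,0,0.007,0]]';  python3 pose2.py
```

```text
time: 27.47
eef_pos: [0.5831, 0.1532, 0.059]
tcp_rot: [0.992, -0.125, 0.001, -0.0]
contact_force: [0.5, -0.4, 0.6]
opening: 0.602
finger_force: 0.0
time: 27.8
eef_pos: [0.5815, 0.1536, 0.0588]
tcp_rot: [0.992, -0.124, 0.0, 0.0]
contact_force: [1.6, -1.7, -0.5]
opening: 0.407
finger_force: 109.3
time: 28.22
eef_pos: [0.5825, 0.1535, 0.0579]
tcp_rot: [0.992, -0.124, -0.005, 0.001]
contact_force: [-13.9, -2.4, 30.3]
opening: 0.404
finger_force: 113.0
theta 11.0 V peaks [np.float64(43.25), np.float64(3.25), np.float64(42.75), np.float64(2.75), np.float64(44.25), np.float64(44.75), np.float64(3.75), np.float64(43.75)] U peaks [np.float64(13.75), np.float64(14.25), np.float64(36.75), np.float64(13.25)] tool X 2.8068526157971183 z 57.87508919273074 [-13.91  -2.36  30.32]
nose rel [-13.07  22.67] lip rail -14.448040775235093 -1.6547271289875987
nose rel [-12.78  21.2 ] lip rail -14.161827282170279 -3.1271679041590943
```

```bash
python3 -m inch '[[1,0,0,-0.005,0],[1,0.003,0,-0.005,0],[1,0.006,0,-0.005,0],[1,0.006,0,-0.005,0]]'; python3 pose2.py
```

```text
time: 28.6
eef_pos: [0.5841, 0.1532, 0.0577]
tcp_rot: [0.992, -0.124, -0.009, 0.0]
contact_force: [-14.3, 2.9, 16.3]
opening: 0.406
finger_force: 111.8
theta 9.75 V peaks [np.float64(43.25), np.float64(3.25), np.float64(44.75), np.float64(42.75), np.float64(2.75), np.float64(3.75), np.float64(44.25), np.float64(43.75)] U peaks [np.float64(13.75), np.float64(13.25), np.float64(14.25), np.float64(36.25)] tool X 4.404377217472988 z 57.67831933794174 [-14.27   2.91  16.3 ]
nose rel [-12.57  22.95] lip rail -13.42515486923941 -1.4687700903080732
nose rel [-12.31  21.47] lip rail -13.171130613465873 -2.9471041788951915
```

```bash
python3 -m inch '[[0.58,0,0,0,0],[0.58,0,0,0,0],[0.62,0,0,0,0],[0.62,0.001,0,0.002,0],[0.62,0.002,0,0.004,0]]' 30; python3 pose2.py;  python3 -m inch '[[0.62,0,0,0.003,0],[0.62,0,0,0.006,0],[0.62,0,0,0.008,0],[0.62,0,0,0.008,0]]'; python3 pose2.py
```

```text
time: 29.07
eef_pos: [0.5894, 0.1521, 0.0562]
tcp_rot: [0.992, -0.124, -0.005, 0.0]
contact_force: [-15.2, -0.0, 26.3]
opening: 0.417
finger_force: 31.8
theta 5.25 V peaks [np.float64(44.75), np.float64(46.25), np.float64(4.75), np.float64(5.25), np.float64(45.25), np.float64(45.75), np.float64(46.75), np.float64(44.25)] U peaks [np.float64(10.25), np.float64(9.75), np.float64(10.75), np.float64(32.75)] tool X 9.852538977814405 z 56.24773628849509 [-15.16  -0.01  26.31]
nose rel [-14.4   25.54] lip rail -13.641828088073872 0.2514927654041017
nose rel [-14.24  23.8 ] lip rail -13.481700255412917 -1.4911658578515556
time: 29.45
eef_pos: [0.5927, 0.1515, 0.0541]
tcp_rot: [0.992, -0.123, -0.001, 0.001]
contact_force: [-19.9, -3.0, 40.8]
opening: 0.419
finger_force: 33.1
theta 2.5 V peaks [np.float64(6.75), np.float64(46.75), np.float64(47.75), np.float64(46.25), np.float64(7.25), np.float64(6.25), np.float64(48.25), np.float64(47.25)] U peaks [np.float64(7.75), np.float64(8.25), np.float64(7.25), np.float64(30.75)] tool X 13.144380388612923 z 54.1187062971035 [-19.89  -2.95  40.76]
nose rel [-15.72  27.59] lip rail -13.989296608896375 0.6656851854233352
nose rel [-15.65  26.09] lip rail -13.923867527848373 -0.832887146949453
```

```bash
python3 -m inch '[[0.4,0,0,-0.008,0],[0.4,-0.01,0,-0.01,0],[0.4,-0.018,0,-0.04,0],[0.9,-0.018,0,-0.07,0],[1,-0.018,0,-0.07,0]]' 60; python3 prof.py; python3 pose2.py
```

```text
time: 29.92
eef_pos: [0.5768, 0.1565, 0.1203]
tcp_rot: [0.992, -0.124, 0.004, -0.001]
contact_force: [1.2, -0.2, 1.1]
opening: 0.328
finger_force: 0.0
29.9167 -3.5200690264156487 0.12031208342524854 [ 1.21976562 -0.19944154  1.13516217]
wrist [(-40, 93), (-36, 94), (-32, 96), (-28, 96), (-24, 97), (-20, 99), (-16, 100), (-12, 101), (-8, 101), (-4, 102), (0, 102), (4, 102), (8, 91), (12, 73), (16, 65), (20, 65), (24, 67), (28, 67), (32, 68), (36, 65), (40, 53)]
top [(-52, 46), (-48, 48), (-44, 49), (-40, 51), (-36, 88), (-32, 93), (-28, 93), (-24, 94), (-20, 97), (-16, 98), (-12, 98), (24, 67), (28, 65), (32, 66), (36, 65)]
side [(-52, 47), (-48, 48), (-44, 49), (-40, 50), (-36, 84), (-32, 68), (-28, 93), (-24, 94), (-20, 96), (-16, 97), (-12, 98), (-8, 99), (-4, 98), (0, 99), (4, 99), (12, 57), (16, 62), (20, 63), (24, 64), (28, 65), (32, 65), (36, 65)]
theta 0.0 V peaks [np.float64(-11.75), np.float64(-11.25), np.float64(39.25), np.float64(-12.25), np.float64(-10.75), np.float64(-12.75), np.float64(38.75), np.float64(48.75)] U peaks [np.float64(11.25), np.float64(12.25), np.float64(11.75), np.float64(12.75)] tool X -6.499166107592691 z 114.18775353444404 [ 0.49 -0.75  0.33]
nose rel [-10.5   28.75] lip rail -30.499166107592693 62.43775353444404
nose rel [-10.5    8.25] lip rail -30.499166107592693 41.93775353444404
```

```bash
python3 -m inch '[[1,0,0,0.004,0],[1,0,0,0.01,0],[1,0,0,0.012,0],[1,0.002,0,0.015,0],[1,0.005,0,0.017,0]]'; python3 -m inch '[[1,0.003,0,0.002,0],[1,0.005,0,0.005,0],[1,0.006,0,0.008,0],[1,0.006,0,0.01,0],[1,0.006,0,0.01,0]]'; python3 prof.py
```

```text
time: 30.53
eef_pos: [0.5801, 0.1545, 0.0993]
tcp_rot: [0.992, -0.124, 0.0, -0.0]
contact_force: [-3.1, 0.3, 15.4]
opening: 0.001
finger_force: 7.7
time: 30.95
eef_pos: [0.5884, 0.1539, 0.0955]
tcp_rot: [0.992, -0.124, 0.003, -0.001]
contact_force: [-8.7, 1.0, 26.7]
opening: -0.003
finger_force: 13.0
30.95 8.400611703316317 0.09554908863475368 [-8.69497517  1.00877758 26.73469877]
wrist [(4, 97), (8, 97), (12, 97), (16, 96), (20, 96), (24, 80), (28, 55), (32, 55), (36, 55), (40, 54), (44, 53)]
top [(-48, 53), (-44, 57), (-40, 57), (-36, 57), (-32, 56), (-28, 56), (-24, 67), (-20, 95), (-16, 96), (-12, 96), (-8, 96), (-4, 97), (0, 97), (40, 52)]
side [(-48, 48), (-44, 56), (-40, 57), (-36, 57), (-32, 57), (-28, 57), (-24, 59), (-20, 84), (-16, 96), (-12, 96), (-8, 95), (-4, 96), (0, 96), (4, 94), (8, 95), (12, 95), (16, 94), (20, 93), (24, 92), (28, 53), (32, 53), (36, 52), (40, 52), (44, 51)]
```

Snapped: the clip side is down and the lip side is a little high under the offset push. I'll level it with a gentle press on the lip side.

```bash
python3 -m inch '[[1,0,0,-0.018,0],[1,-0.015,0,-0.025,0],[1,-0.022,0,-0.025,0],[1,-0.022,0,-0.02,0],[1,-0.022,0,-0.015,0]]'; python3 prof.py;  python3 -m inch '[[1,0,0,0.004,0],[1,0,0,0.008,0],[1,0,0,0.012,0],[1,0,0,0.012,0]]'
```

```text
time: 31.52
eef_pos: [0.5632, 0.1583, 0.1018]
tcp_rot: [0.992, -0.124, -0.0, 0.0]
contact_force: [0.6, 0.3, 0.3]
opening: 0.003
finger_force: 0.0
31.5167 -17.09987064170188 0.10176732842577273 [0.61428998 0.30937545 0.3173178 ]
wrist [(-24, 96), (-20, 96), (-16, 96), (-12, 96), (-8, 97), (-4, 98), (0, 98), (4, 98), (8, 97), (12, 97), (16, 96), (20, 81), (24, 56), (28, 56), (32, 57), (36, 56), (40, 56), (44, 54)]
top [(-48, 53), (-44, 54), (-40, 54), (-36, 54), (-32, 54), (-28, 55), (-24, 60), (8, 95), (12, 93), (16, 94), (20, 95), (24, 53), (28, 54), (32, 55), (36, 53), (40, 55)]
side [(-48, 50), (-44, 54), (-40, 54), (-36, 55), (-32, 54), (-28, 54), (-24, 74), (-20, 94), (-16, 94), (-12, 94), (-8, 94), (-4, 95), (0, 95), (4, 95), (8, 95), (12, 94), (16, 94), (20, 93), (24, 54), (28, 54), (32, 55), (36, 54), (40, 54)]
time: 32.0
eef_pos: [0.5647, 0.1584, 0.0951]
tcp_rot: [0.992, -0.124, -0.001, 0.0]
contact_force: [-9.7, -1.6, 18.4]
opening: -0.0
finger_force: 9.2
```

```bash
python3 -m inch '[[1,0,0,-0.03,0],[1,0,0,-0.06,0],[1,0,0,-0.08,0],[1,0,0,-0.08,0],[1,0,0,-0.08,0]]'; python3 prof.py
```

```text
time: 32.42
eef_pos: [0.5648, 0.1583, 0.1723]
tcp_rot: [0.992, -0.124, 0.001, -0.0]
contact_force: [-0.3, 0.1, -1.2]
opening: 0.001
finger_force: 0.0
32.4167 -15.552307507216545 0.1722826921303434 [-0.30549684  0.14746675 -1.19162113]
wrist [(-48, 56), (-44, 56), (-40, 57), (-24, 96), (-20, 96), (-16, 97), (-12, 96), (-8, 97), (-4, 97), (0, 98), (4, 98), (8, 97), (12, 97), (16, 96), (20, 81), (24, 56), (28, 57), (32, 57), (36, 57), (40, 56), (44, 52)]
top [(-48, 52), (-44, 55), (-40, 53), (-36, 53), (-32, 53), (-28, 55), (-24, 91), (-20, 94), (-16, 94), (-12, 95), (16, 94), (24, 55), (28, 55), (32, 54), (36, 54), (40, 53)]
side [(-48, 50), (-44, 54), (-40, 54), (-36, 54), (-32, 54), (-28, 54), (-24, 75), (-20, 94), (-16, 95), (-12, 94), (-8, 94), (-4, 94), (0, 95), (4, 95), (8, 95), (12, 94), (16, 94), (20, 93), (24, 53), (28, 54), (32, 55), (36, 54), (40, 54)]
```

Flat (shoulders level at 54 mm, nose top about 95 mm), centred within about 2 mm across the rail, arm clear. Handing in.

```bash
python3 -c "
from plant import ctrl
print(ctrl.sign_off())"
```

```text
the job is handed in; nothing more can be done
None
```

The timer relay is clipped flat on the rail in the free stretch and released, and I handed the job in at about 32 s; the lip came off its first hooking and had to be re-hooked before the clip snapped, the other two loose modules were left alone, and sign-off returned no verdict.

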